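Clear the disc cutter and put its punches away

TASK

The discs are cut, so clear up the disc cutter. First swing its clamp lever right up to free the punches that still stand in it, then put every punch into the wooden punch block, each fully down in the bore of its own size, stand the loaded block flat in the front compartment of the open drawer and push the drawer home until its catch holds it. Leave the lever up, and leave the mallet, the oil bottle and the tray of discs where they are.

Things in the scene. Friction and masses are not known exactly. Their poses are not given: they have to be found in the camera images.
- clamp_lever (a joint): the disc cutter's cam clamp lever, a steel bar with a black ball knob, hinged at the middle of the cutter's front edge (the -x edge, towards the robot). Angle in rad: 0 = level, pointing away from the cutter, sheet clamped; 1.6 = end stop just past upright, released. It stays where it is left; turning it takes about 2 N at the ball
- lever_ball (a point): centre of the ball knob (18 mm across) at the end of the clamp lever, 85 mm from the pivot; the bar behind it is 10 mm wide and 8 mm thick, and nothing is below the ball but the bench, 44 mm down when the lever is level
- lever_pivot (a point): pivot of the clamp lever, on its axis; the axis is the cutter's y; 44 mm above the bench, 56 mm in front of the cutter's centre
- cutter: disc cutter fixed on the bench: two steel plates 64 (x) x 190 (y) mm with copper sheet between; origin: centre of underside, x from the lever side to the back, z up. The upper plate's top is 39 mm above the bench (41 with the lever up). It has a row of five holes at x = 6 mm, smallest at the right (-y), in which the punches stand, their feet 18 mm above the bench
- drawer (a joint): the one drawer of the wooden bench chest (200 deep x 250 wide x 94 mm high, fixed). Value: m open, 0 = home, 0.13 to 0.15 at the start. It slides easily (about 1.5 N); a spring ball catch resists with about 4 N from 11 to 5 mm open, then draws it home and holds it
- drawer_front (a point): middle of the outer face of the drawer's front, 48 mm above the bench; x points into the chest (it closes that way), y left along the front, z up. The front is 246 mm wide and 12 mm thick, from 10 to 80 mm above the bench, with a 70 mm wide finger notch down to 60 mm at the middle; its inner face meets the chest's face when home
- compartment (a point): middle of the floor of the drawer's front compartment, 16 mm above the bench, 67 mm behind the front's outer face; axes as drawer_front. The compartment is 110 mm (x) by 212 mm (y) inside; its side walls and the partition behind it are 20 mm high; the front rises 64 mm above the floor
- block: the punch block, a loose wooden block 52 (x) x 188 (y) x 30 mm (z), 0.25 kg, standing on the bench right of the cutter, its long side about along the robot's x; origin: centre of underside, z up. One row of five upright bores along its y axis. With punches in, its top is 60 mm above its underside
- punch_12: bright steel punch, a plain cylinder 12 mm in diameter and 52 mm long (46 g), upright; origin: centre of its lower end. At the start it stands in the cutter's 12 mm hole (cutter y = -73 mm), 31 mm out of the plate, 29 mm with the lever up; absent in some runs
- punch_16: bright steel punch, a plain cylinder 16 mm in diameter and 52 mm long (82 g), upright; origin: centre of its lower end. At the start it stands in the cutter's 16 mm hole (cutter y = -45 mm), 31 mm out of the plate, 29 mm with the lever up; absent in some runs
- punch_20: bright steel punch, a plain cylinder 20 mm in diameter and 52 mm long (128 g), upright; origin: centre of its lower end. At the start it stands in the cutter's 20 mm hole (cutter y = -12 mm), 31 mm out of the plate, 29 mm with the lever up; absent in some runs
- punch_24: bright steel punch, a plain cylinder 24 mm in diameter and 52 mm long (185 g), upright; origin: centre of its lower end. At the start it stands in the cutter's 24 mm hole (cutter y = 24 mm), 31 mm out of the plate, 29 mm with the lever up; absent in some runs
- punch_28: bright steel punch, a plain cylinder 28 mm in diameter and 52 mm long (251 g), upright; origin: centre of its lower end. At the start it stands in the cutter's 28 mm hole (cutter y = 65 mm), 31 mm out of the plate, 29 mm with the lever up; absent in some runs
- bore_12 (a point): centre of the mouth of the block's bore for the 12 mm punch (13.5 mm wide with a 1.5 mm chamfer, 22 mm deep), at y = -73 mm in the block, level with its top; axes as the block's. A seated punch stands 30 mm out
- bore_16 (a point): centre of the mouth of the block's bore for the 16 mm punch (17.5 mm wide with a 1.5 mm chamfer, 22 mm deep), at y = -45 mm in the block, level with its top; axes as the block's. A seated punch stands 30 mm out
- bore_20 (a point): centre of the mouth of the block's bore for the 20 mm punch (21.5 mm wide with a 1.5 mm chamfer, 22 mm deep), at y = -12 mm in the block, level with its top; axes as the block's. A seated punch stands 30 mm out
- bore_24 (a point): centre of the mouth of the block's bore for the 24 mm punch (25.5 mm wide with a 1.5 mm chamfer, 22 mm deep), at y = 24 mm in the block, level with its top; axes as the block's. A seated punch stands 30 mm out
- bore_28 (a point): centre of the mouth of the block's bore for the 28 mm punch (29.5 mm wide with a 1.5 mm chamfer, 22 mm deep), at y = 65 mm in the block, level with its top; axes as the block's. A seated punch stands 30 mm out
- mallet: hide mallet lying behind the cutter, head 75 mm, handle 200 mm: leave alone
- oil_bottle: small bottle of cutting oil, 38 mm across, 85 mm high, standing behind the cutter, towards the chest: leave alone
- disc_tray: shallow grey tray 100 x 120 x 22 mm with cut copper discs, left of the chest: leave alone

How it is judged:
On the way, in this order (a step that is already met when the one before it is completed fails the run):
1. the clamp lever is raised while the punches still stand in the cutter (value of joint clamp_lever above 1.2 rad and z of each of punch_12, punch_16, punch_20, punch_24, punch_28 in the frame of cutter below 0.026 m and horizontal distance between each of punch_12, punch_16, punch_20, punch_24, punch_28 and cutter below 0.085 m), for 0.2 s.
2. every punch is down in its own bore of the block, and the block stands in the drawer's front compartment (horizontal distance between punch_12 and bore_12 below 0.004 m and z of punch_12 in the frame of bore_12 below -0.018 m and angle between the z axis of each of punch_12, punch_16, punch_20, punch_24, punch_28 and the z axis of block, either way round below 0.08 rad and horizontal distance between punch_16 and bore_16 below 0.004 m and z of punch_16 in the frame of bore_16 below -0.018 m and horizontal distance between punch_20 and bore_20 below 0.004 m and z of punch_20 in the frame of bore_20 below -0.018 m and horizontal distance between punch_24 and bore_24 below 0.004 m and z of punch_24 in the frame of bore_24 below -0.018 m and horizontal distance between punch_28 and bore_28 below 0.004 m and z of punch_28 in the frame of bore_28 below -0.018 m and x of block in the frame of compartment between -0.034 and 0.034 m and y of block in the frame of compartment between -0.025 and 0.025 m and z of block in the frame of compartment below 0.006 m and angle between block's own z axis and vertical below 0.08 rad), for 0.2 s.
3. the drawer is home on its catch (value of joint drawer below 0.003 m), for 0.2 s.
At the end, for the whole second after the job is handed in: every punch present down in its own bore (within 4 mm, 18 mm deep or more, in line within 0.08 rad), the block flat and at rest in the front compartment (within 34 mm in x, 25 mm in y of its middle), the drawer home (under 3 mm open), the clamp lever up (over 1.2 rad) (all of step 2 and linear speed of each of punch_12, punch_16, punch_20, punch_24, punch_28, block below 0.02 m/s and value of joint drawer below 0.003 m and value of joint clamp_lever above 1.2 rad); the robot touches nothing.
It fails at once if the mallet is moved from its place by more than 3 cm (distance of mallet from where it was at the start of the episode above 0.03 m).
It fails at once if the oil bottle is moved from its place by more than 3 cm (distance of oil_bottle from where it was at the start of the episode above 0.03 m).
It fails at once if the disc tray is moved from its place by more than 3 cm (distance of disc_tray from where it was at the start of the episode above 0.03 m).
Of punch_12, punch_16, punch_20, punch_24, punch_28 only 3 to 5 are there at a start; the rules pass over those that are not, and their reading is None.
At some moment in a run one of block may be knocked a few centimetres aside while the robot is not near it.
It also fails if it takes over 210 s, if anything falls off the work surface, if the arm or the gripper's body presses on something with over 40 N, if the wrist force passes 120 N, or if a joint passes its speed limit or range.

ROBOT

A 6-joint arm with a two-finger parallel gripper is mounted at the origin on the work surface. World frame = base frame: x ahead of the robot, y to its left, z up, the work surface at z = 0. Lengths are in m, angles in rad, forces in N, time in s.
With the tool pointing down it reaches from about 0.3 to 0.95 m from the base axis. Payload 3.1 kg.
Tool frame: the origin (TCP) lies at the very end of the fingers, on their centre line; the grasp point (between the pads) lies behind it (r.grasp_offset is the z of the grasp point in the tool frame, in m); z points along the fingers, y is the line along which they close (so a half turn about z gives the same grasp; the last joint's range is limited). The gripper opens to 85 mm and grips with 20 to 120 N. Pads are 22 mm wide; open, the fingers measure 114 mm over their backs; the gripper's body (76 mm by 85 mm) begins 54 mm behind the grasp point. The pads swing forward as they close: fully open they stand 13 mm farther back than shut.
Start: joints at [-1.278, 0.308, 1.634, -0, 1.2, -0.07], TCP at [0.222, -0.584, 0.201] pointing down, gripper open.
Joint ranges: [-3.06, 3.06], [-0.79, 1.96], [0.05, 2.63], [-1.19, 4.34], [0.05, 2.64], [-2.94, 2.94]. Speed limits (rad/s): [2.79, 2.79, 3.14, 3.14, 3.14, 3.14].

INTERFACE

Orientations are given as a unit quaternion [w, x, y, z].
In Python, from cell import r gives the robot as it stands.
- The arm moves only by the shell command python3 -m crank 'ROWS' [FORCE]. ROWS is JSON, a list of rows, each an object of numbers: "ax", "ay", "az": the turn, a rotation vector about the tool's x, y, z as a fraction of full scale; "tx", "ty", "tz": the shift along the tool's x, y, z as a fraction of full scale; "jaw": the closure, from 0 (fully open) to 1 (shut). A call has 1 to 8 rows; each row is the pose to reach, as a shift and turn from the pose commanded when the call began, along the tool's axes at that moment; what a row does not reach only later rows make up. Full scale, the value 1, is 1 m for a shift and 0.5 rad for a turn. A row lasts 1/12 s, in which the tool goes at most 41.7 mm and 7.16 degrees, less where a joint would pass 70% of its speed; a pose out of reach is approached as far as the arm can. A call with a number of a shift or a turn outside -1 to 1 is refused whole. A call with a gripper value outside its range is refused whole. The fingers move at their own pace and stop on an object; FORCE is the grip in N (left out, the last holds). Time passes only in rows, so rows that repeat a pose let the fingers close. It gives the time, the measured TCP pose, the force, the opening and the grip force at its end, in the units of the state.
- r.get_obs(): the state, without advancing time (a new reading comes with each control period).
- r.capture(name): name is "scene" or "side" or "wrist"; returns (picture, depth): 480x640x3 uint8, red, green, blue; 480x640 float32, m along the optical axis (not along the pixel's ray), 0 where there is no reading.
- r.calibration(name): a dict with "mtx" (3x3 intrinsics, pixels), "k1" (the pictures are not rectified: a ray, as slopes to the right and down, at radius r is drawn at 1 + k1 r^2 times it, then the intrinsics apply), "cam_to_world" (4x4, takes a point from camera to world coordinates); the wrist camera has in their place "T_tool_cam" (4x4, takes a point from camera to tool coordinates, whose origin is the TCP and whose axes are the flange's). Camera axes: x right, y down, z forward; pixel columns grow to the right and rows downward; lengths in m; the calibration is good to about 2 mm. A picture is of the moment at which its call begins: read the wrist's pose just before it. calibration takes no time and is no camera call.
- r.close_job(): hands the job in; it is judged then, once.
The state is a dict: "clock": time; "qpos": joint angles; "joint_velocities": joint speeds; "tau": joint torques, N m; "eef_pos": TCP position; "ee_rot": TCP orientation; "contact_force": force on the tool from outside, world axes, zero at the start; "wrist_torque": the same for the moment, N m; "grip_width": opening from 0.0 (shut) to 1.0 (fully open); "finger_force": force on a finger pad.
Only numpy, scipy, OpenCV 4.12 (cv2) and the standard library are available. Lean on these libraries where they do the work, as an engineer would, in place of code of your own. Each camera call takes 0.05 s, during which the arm holds its last target. There are 200 camera calls.

## Working session

There is one attempt and no reset: what is moved stays moved. The work goes in short steps, Python scripts to look and compute and a shell command to move; the robot and the scene stay as the last step left them, time stands still between calls to the robot, and variables do not carry over. Pictures are saved under pics/ and viewed, at most 14 in all, crops included, and the job is handed in when it is done.

```bash
ls; mkdir -p pics
cat > h.py <<'E'
import numpy as np, cv2
from cell import r
from scipy.spatial.transform import Rotation as R
def tool():
    o=r.get_obs(); q=o["ee_rot"]; T=np.eye(4)
    T[:3,:3]=R.from_quat([q[1],q[2],q[3],q[0]]).as_matrix(); T[:3,3]=o["eef_pos"]; return T
def cap(name):
    T=tool(); c=r.calibration(name); img,d=r.capture(name)
    C=T@np.array(c["T_tool_cam"]) if name=="wrist" else np.array(c["cam_to_world"])
    return img,d,c,C
def cloud(d,c,C):
    K=np.array(c["mtx"]); v,u=np.mgrid[0:480,0:640].astype(float)
    p=cv2.undistortPoints(np.stack([u.ravel(),v.ravel()],1)[:,None],K,np.array([c["k1"],0,0,0,0.]))[:,0]
    P=np.c_[p,np.ones(len(p))]*d.ravel()[:,None]
    W=P@C[:3,:3].T+C[:3,3]; W[d.ravel()<=0]=np.nan
    return W.reshape(480,640,3)
def save(n,img): cv2.imwrite(f"pics/{n}.png",img[...,::-1])
def rel(target):  # world point -> shift in current tool axes
    T=tool(); return T[:3,:3].T@(np.array(target)-T[:3,3])
E
python3 - <<'E'
from h import *
for n in("scene","side"):
    i,d,c,C=cap(n); save(n+"0",i); W=cloud(d,c,C); np.save(f"{n}0.npy",W); print(n,C.round(3).tolist())
print(r.get_obs(), r.grasp_offset, tool().round(3), r.calibration("wrist"))
E
```

```text
pics
scene [[-0.017, 0.744, -0.668, 1.477], [1.0, 0.005, -0.02, 0.074], [-0.011, -0.668, -0.744, 1.023], [0.0, 0.0, 0.0, 1.0]]
side [[0.935, -0.209, 0.285, 0.354], [-0.354, -0.563, 0.747, -0.685], [0.005, -0.799, -0.601, 0.634], [0.0, 0.0, 0.0, 1.0]]
{'clock': 0.1, 'qpos': array([-1.27769614e+00,  3.08943584e-01,  1.63507754e+00,  8.95740274e-07,
        1.19971576e+00, -6.97179923e-02]), 'joint_velocities': array([-0.00248289, -0.00382948, -0.00411152, -0.00034444,  0.00035905,
       -0.00082423]), 'tau': array([-1.52281762e-03, -4.16409802e+01, -2.77644843e+01, -1.35833720e-04,
        3.98370641e-03,  1.88310327e-07]), 'eef_pos': array([ 0.22154384, -0.58353312,  0.19983732]), 'ee_rot': array([-1.06548072e-03,  9.83589911e-01,  1.80415456e-01, -1.19082223e-04]), 'contact_force': array([-0.07220259, -0.36729102, -0.09977607]), 'wrist_torque': array([-0.02928658,  0.05086948, -0.00346087]), 'finger_force': 0.0, 'grip_width': 1.0006880973364651} -0.0187 [[ 0.935  0.355 -0.001  0.222]
 [ 0.355 -0.935  0.002 -0.584]
 [ 0.    -0.002 -1.     0.2  ]
 [ 0.     0.     0.     1.   ]] {'mtx': array([[336.4814225 ,   0.        , 315.62421488],
       [  0.        , 336.4814225 , 243.67419196],
       [  0.        ,   0.        ,   1.        ]]), 'k1': -0.05671200523654742, 'T_tool_cam': array([[ 1.25459605e-04, -9.48427740e-01, -3.16993385e-01,
         8.22870668e-02],
       [ 9.99999358e-01,  4.75981674e-04, -1.02833281e-03,
         1.33583730e-04],
       [ 1.12618241e-03, -3.16993052e-01,  9.48427191e-01,
        -1.72531107e-01],
       [ 0.00000000e+00,  0.00000000e+00,  0.00000000e+00,
         1.00000000e+00]])}
```

View pics/scene0.png

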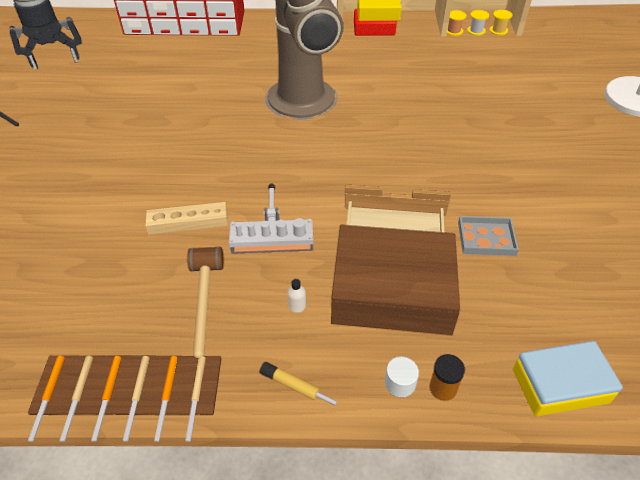

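View pics/side0.png

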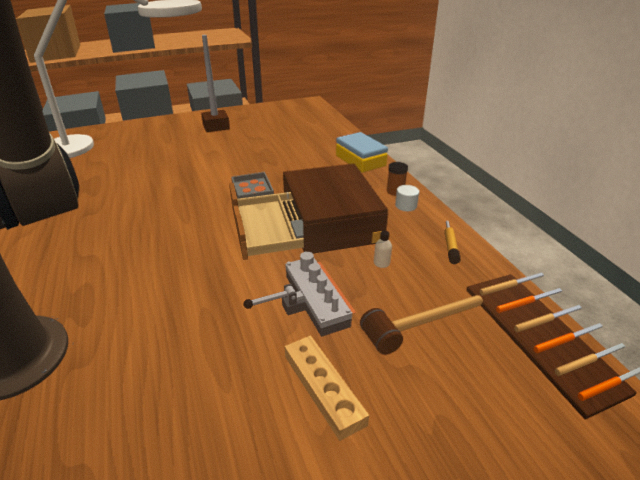

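The scene view shows all five punches in the cutter (px 230–313, 220–250), with the lever level towards the robot (ball at 271,187). The block is at 147–227 × 205–232 with its big bore on the left, and the drawer is open at 345–450 × 185–230. Next I'll measure these.

Run:
```python
from h import *
def rect(P,name):
    P=P[~np.isnan(P).any(1)]; (c,s,a)=cv2.minAreaRect(P[:,:2].astype(np.float32)*1000)
    print(name,len(P),"c",np.round(c,1),"s",np.round(s,1),"a",round(a,1),"z",np.median(P[:,2]).round(4))
for n,boxes in (("scene",dict(block=(140,200,232,240,.024,.036),cutter=(225,205,318,255,.035,.043),punch=(225,205,318,255,.06,.08),ball=(262,180,280,197,.038,.06),front=(340,180,455,210,.07,.09),chest=(325,220,465,330,.085,.1))),("side",dict(block=(280,330,372,437,.024,.036),cutter=(275,245,355,330,.035,.043),punch=(275,245,355,330,.06,.08),ball=(240,295,258,312,.038,.06),front=(228,200,250,260,.07,.09),chest=(280,160,390,250,.085,.1)))):
    W=np.load(n+"0.npy")
    for k,(a,b,c,d,z0,z1) in boxes.items():
        m=np.zeros((480,640),np.uint8); S=W[b:d,a:c]; m[b:d,a:c]=(S[...,2]>z0)&(S[...,2]<z1)
        if k=="punch":
            N,L,_,_=cv2.connectedComponentsWithStats(m)
            for i in range(1,N):
                if (L==i).sum()>8: P=W[L==i]; print(n,"punch",(L==i).sum(),P.mean(0).round(4))
        else:
            m=cv2.morphologyEx(m,cv2.MORPH_OPEN,np.ones((2,2),np.uint8)); 
            if m.sum(): rect(W[m>0],n+" "+k)
```

```text
scene block 1177 c [ 519.5 -251.7] s [ 76.8 193.6] a 17.3 z 0.0293
scene cutter 1048 c [564.1 -45.1] s [106.2 189.2] a 2.0 z 0.0393
scene punch 94 [ 0.5887 -0.0221  0.069 ]
scene punch 127 [0.5865 0.0181 0.069 ]
scene punch 69 [ 0.5902 -0.0586  0.0681]
scene punch 31 [ 0.5933 -0.1192  0.0678]
scene punch 50 [ 0.5916 -0.0906  0.0679]
scene ball 70 c [434.4 -52.4] s [14.4 96.6] a 86.5 z 0.0488
scene front 474 c [448.5 261.3] s [258.5  97.6] a 83.9 z 0.0771
scene chest 9342 c [682.2 238.7] s [268.  285.9] a 84.1 z 0.0946
side block 2707 c [ 565.6 -246.1] s [149.3 198.4] a 9.1 z 0.03
side cutter 1425 c [575.7 -36.4] s [111.5 222.7] a 2.0 z 0.0393
side punch 257 [ 0.5846 -0.0075  0.0684]
side punch 97 [ 0.5876 -0.0649  0.0681]
side punch 68 [ 0.5896 -0.0968  0.0681]
side punch 49 [ 0.5917 -0.1247  0.0674]
side ball 98 c [450.4 -42.3] s [52.6 25.8] a 81.5 z 0.0475
side front 149 c [486.4 209.5] s [181.8  16.4] a 83.0 z 0.0799
side chest 4331 c [756.5 241.4] s [469.1 266.1] a 84.3 z 0.0945
```

```bash
python3 -m crank '[{"tx":0.225,"ty":-0.173,"tz":-0.05},{"tx":0.225,"ty":-0.173,"tz":-0.05},{"tx":0.225,"ty":-0.173,"tz":-0.05},{"tx":0.225,"ty":-0.173,"tz":-0.05},{"tx":0.225,"ty":-0.173,"tz":-0.05},{"tx":0.225,"ty":-0.173,"tz":-0.05},{"tx":0.225,"ty":-0.173,"tz":-0.05},{"tx":0.225,"ty":-0.173,"tz":-0.05}]'
python3 -m crank '[{"tx":0.225,"ty":-0.173,"az":0.64},{"tx":0.225,"ty":-0.173,"az":0.64},{"tx":0.225,"ty":-0.173,"az":0.64},{"tx":0.225,"ty":-0.173,"az":0.64},{"tx":0.225,"ty":-0.173,"az":0.64},{"tx":0.225,"ty":-0.173,"az":0.64},{"tx":0.225,"ty":-0.173,"az":0.64},{"tx":0.225,"ty":-0.173,"az":0.64}]'
python3 - <<'E'
from h import *
i,d,c,C=cap("wrist"); save("w1",i); np.save("w1.npy",cloud(d,c,C)); print(tool().round(3))
E
```

```text
[[ 0.935  0.355 -0.001  0.222]
 [ 0.355 -0.935  0.002 -0.584]
 [ 0.    -0.002 -1.     0.2  ]
 [ 0.     0.     0.     1.   ]]schema error: expected keys ax, ay, az, tx, ty, tz, jaw
schema error: expected keys ax, ay, az, tx, ty, tz, jaw
```

View pics/w1.png

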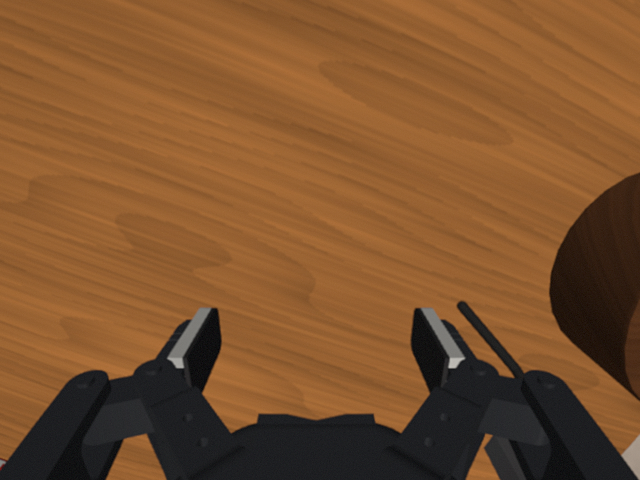

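All keys are required in every row, so nothing moved. The picture shows bare bench, with the fingertips near row 330.

```bash
python3 -m crank '[{"ax":0,"ay":0,"az":0,"tx":0.04,"ty":-0.03,"tz":-0.01,"jaw":0},{"ax":0,"ay":0,"az":0,"tx":0.07,"ty":-0.055,"tz":-0.02,"jaw":0},{"ax":0,"ay":0,"az":0,"tx":0.1,"ty":-0.08,"tz":-0.03,"jaw":0},{"ax":0,"ay":0,"az":0,"tx":0.13,"ty":-0.1,"tz":-0.05,"jaw":0},{"ax":0,"ay":0,"az":0,"tx":0.16,"ty":-0.125,"tz":-0.05,"jaw":0},{"ax":0,"ay":0,"az":0,"tx":0.19,"ty":-0.15,"tz":-0.05,"jaw":0},{"ax":0,"ay":0,"az":0,"tx":0.21,"ty":-0.16,"tz":-0.05,"jaw":0},{"ax":0,"ay":0,"az":0,"tx":0.225,"ty":-0.173,"tz":-0.05,"jaw":0}]' &&
python3 -m crank '[{"ax":0,"ay":0,"az":0.2,"tx":0.03,"ty":-0.025,"tz":0,"jaw":0},{"ax":0,"ay":0,"az":0.4,"tx":0.06,"ty":-0.05,"tz":0,"jaw":0},{"ax":0,"ay":0,"az":0.64,"tx":0.09,"ty":-0.075,"tz":0,"jaw":0},{"ax":0,"ay":0,"az":0.64,"tx":0.12,"ty":-0.1,"tz":0,"jaw":0},{"ax":0,"ay":0,"az":0.64,"tx":0.14,"ty":-0.12,"tz":0,"jaw":0},{"ax":0,"ay":0,"az":0.64,"tx":0.16,"ty":-0.14,"tz":0,"jaw":0},{"ax":0,"ay":0,"az":0.64,"tx":0.175,"ty":-0.16,"tz":0,"jaw":0},{"ax":0,"ay":0,"az":0.64,"tx":0.175,"ty":-0.173,"tz":0,"jaw":0}]'
python3 - <<'E'
from h import *
i,d,c,C=cap("wrist"); save("w1b",i); np.save("w1.npy",cloud(d,c,C)); print(tool().round(3))
E
```

```text
clock: 0.82
eef_pos: [0.372, -0.3407, 0.2511]
ee_rot: [0.0, 0.983, 0.181, 0.0]
contact_force: [-0.3, 0.3, -0.4]
grip_width: 0.998
finger_force: 0.0
clock: 1.48
eef_pos: [0.4742, -0.1162, 0.2508]
ee_rot: [-0.001, 1.0, 0.023, 0.0]
contact_force: [1.1, 0.3, 0.8]
grip_width: 1.002
finger_force: 0.0
[[ 0.999  0.046 -0.002  0.472]
 [ 0.046 -0.999  0.003 -0.115]
 [-0.002 -0.003 -1.     0.25 ]
 [ 0.     0.     0.     1.   ]]
```

View pics/w1b.png

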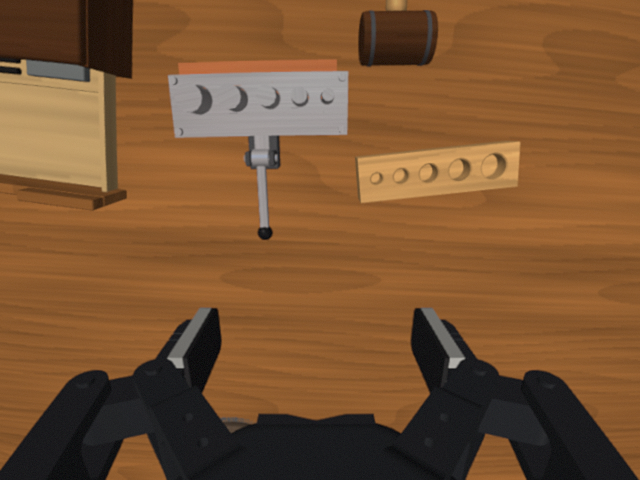

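The wrist view shows the ball at (265,233), the cutter at 168–348 × 72–137 with five punches, and the block at 357–520 × 142–203 with its small bore on the left. The drawer corner is at far left.

```bash
cat >> h.py <<'E'
def rectW(W,m):
    P=W[m>0]; P=P[~np.isnan(P).any(1)]
    (c,s,a)=cv2.minAreaRect(P[:,:2].astype(np.float32)*1000); bx=cv2.boxPoints((c,s,a))
    e=[bx[1]-bx[0],bx[2]-bx[1]]; l=max(e,key=np.linalg.norm); l=l/np.linalg.norm(l)
    return np.array(c)/1000,sorted(np.round(s,1)),l*(1 if l[1]>0 else -1),np.median(P[:,2])
def comps(W,z0,z1,amin=30,x=(.3,.9),y=(-.45,.5)):
    m=((W[...,2]>z0)&(W[...,2]<z1)&(W[...,0]>x[0])&(W[...,0]<x[1])&(W[...,1]>y[0])&(W[...,1]<y[1])).astype(np.uint8)
    m[300:]=0
    m=cv2.morphologyEx(m,cv2.MORPH_OPEN,np.ones((3,3),np.uint8))
    N,L,st,_=cv2.connectedComponentsWithStats(m); return [(L==i) for i in range(1,N) if st[i,4]>amin]
E
python3 - <<'E'
from h import *
W=np.load("w1.npy")
print("ball",W[226:240,258:272].reshape(-1,3)[np.nanargmax(W[226:240,258:272,2])])
for z0,z1,n in((.02,.034,"block"),(.034,.044,"cut"),(.062,.08,"punch"),(.074,.084,"front")):
    for m in comps(W,z0,z1):
        c,s,l,z=rectW(W,m); v,u=np.nonzero(m); print(n,m.sum(),(u.mean().round(),v.mean().round()),c.round(4),s,"ydir",l.round(3),z.round(4))
E
```

```text
ball [ 0.44101247 -0.05885411  0.05443297]
block 507 (np.float64(119.0), np.float64(38.0)) [0.6472 0.1032] [np.float64(3.7), np.float64(76.9)] ydir [-0.994  0.112] 0.0273
block 101 (np.float64(390.0), np.float64(5.0)) [ 0.6866 -0.1832] [np.float64(8.7), np.float64(12.1)] ydir [0.998 0.069] 0.0303
block 71 (np.float64(8.0), np.float64(60.0)) [0.6263 0.2416] [np.float64(4.4), np.float64(21.1)] ydir [0.062 0.998] 0.0228
block 940 (np.float64(57.0), np.float64(71.0)) [0.6139 0.1814] [np.float64(16.6), np.float64(71.5)] ydir [0.095 0.995] 0.0277
block 1805 (np.float64(257.0), np.float64(66.0)) [ 0.6218 -0.0445] [np.float64(12.6), np.float64(172.3)] ydir [-0.047  0.999] 0.0246
block 161 (np.float64(398.0), np.float64(64.0)) [ 0.631  -0.1963] [np.float64(2.0), np.float64(54.6)] ydir [-0.081  0.997] 0.0297
block 128 (np.float64(9.0), np.float64(70.0)) [0.6162 0.2432] [np.float64(7.8), np.float64(24.0)] ydir [0.13  0.992] 0.0229
block 772 (np.float64(109.0), np.float64(131.0)) [0.5457 0.125 ] [np.float64(7.2), np.float64(131.0)] ydir [-0.997  0.079] 0.0271
block 389 (np.float64(263.0), np.flo
[... 2946 characters left out ...]
.float64(19.1), np.float64(19.5)] ydir [-0.029  1.   ] 0.0695
punch 235 (np.float64(298.0), np.float64(95.0)) [ 0.5907 -0.0935] [np.float64(14.7), np.float64(15.9)] ydir [1.    0.024] 0.0696
punch 137 (np.float64(328.0), np.float64(95.0)) [ 0.5921 -0.1218] [np.float64(10.8), np.float64(11.9)] ydir [0.999 0.054] 0.0696
punch 497 (np.float64(68.0), np.float64(196.0)) [0.4834 0.1635] [np.float64(11.5), np.float64(88.6)] ydir [0.218 0.976] 0.0733
front 436 (np.float64(89.0), np.float64(33.0)) [0.6384 0.1042] [np.float64(8.4), np.float64(59.8)] ydir [-0.978  0.21 ] 0.0794
front 887 (np.float64(56.0), np.float64(199.0)) [0.4781 0.1664] [np.float64(13.0), np.float64(89.6)] ydir [0.106 0.994] 0.0796
```

Run:
```python
from h import *
print(rel([.4414,-.0565,.08]).round(4),rel([.4414,-.0565,.024]).round(4))
```

```text
[-0.0274 -0.0596  0.1707] [-0.0273 -0.0594  0.2267]
```

```bash
python3 -m crank '[{"ax":0,"ay":0,"az":0,"tx":-0.01,"ty":-0.02,"tz":0.03,"jaw":0.3},{"ax":0,"ay":0,"az":0,"tx":-0.018,"ty":-0.04,"tz":0.06,"jaw":0.3},{"ax":0,"ay":0,"az":0,"tx":-0.027,"ty":-0.059,"tz":0.09,"jaw":0.3},{"ax":0,"ay":0,"az":0,"tx":-0.027,"ty":-0.059,"tz":0.125,"jaw":0.3},{"ax":0,"ay":0,"az":0,"tx":-0.027,"ty":-0.059,"tz":0.16,"jaw":0.3},{"ax":0,"ay":0,"az":0,"tx":-0.027,"ty":-0.059,"tz":0.19,"jaw":0.3},{"ax":0,"ay":0,"az":0,"tx":-0.027,"ty":-0.059,"tz":0.215,"jaw":0.3},{"ax":0,"ay":0,"az":0,"tx":-0.027,"ty":-0.059,"tz":0.226,"jaw":0.3}]' &&
python3 -m crank '[{"ax":0,"ay":0,"az":0,"tx":0,"ty":0,"tz":0,"jaw":0.5},{"ax":0,"ay":0,"az":0,"tx":0,"ty":0,"tz":0,"jaw":0.7},{"ax":0,"ay":0,"az":0,"tx":0,"ty":0,"tz":0,"jaw":1},{"ax":0,"ay":0,"az":0,"tx":0,"ty":0,"tz":0,"jaw":1},{"ax":0,"ay":0,"az":0,"tx":0,"ty":0,"tz":0,"jaw":1},{"ax":0,"ay":0,"az":0,"tx":0,"ty":0,"tz":0,"jaw":1}]' 25
python3 - <<'E'
import numpy as np
for a in (.2,.4,.6,.8,1.0,1.2,1.4,1.6): print(a, (.085*(1-np.cos(a))).round(4),(-.085*np.sin(a)).round(4))
E
```

```text
clock: 2.2
eef_pos: [0.4395, -0.0613, 0.0216]
ee_rot: [-0.001, 1.0, 0.021, -0.003]
contact_force: [0.3, -0.0, -0.5]
grip_width: 0.699
finger_force: 0.0
clock: 2.7
eef_pos: [0.4445, -0.0615, 0.0261]
ee_rot: [0.0, 1.0, 0.021, 0.001]
contact_force: [-0.6, 1.0, 0.2]
grip_width: -0.003
finger_force: 0.0
0.2 0.0017 -0.0169
0.4 0.0067 -0.0331
0.6 0.0148 -0.048
0.8 0.0258 -0.061
1.0 0.0391 -0.0715
1.2 0.0542 -0.0792
1.4 0.0706 -0.0838
1.6 0.0875 -0.085
```

Run:
```python
from h import *
i,d,c,C=cap("wrist"); save("w2",i); np.save("w2.npy",cloud(d,c,C)); print(tool().round(4)); o=r.get_obs(); print(o["contact_force"],o["grip_width"])
```

```text
[[ 9.991e-01  4.280e-02  1.900e-03  4.443e-01]
 [ 4.280e-02 -9.991e-01 -5.000e-04 -6.130e-02]
 [ 1.900e-03  6.000e-04 -1.000e+00  2.590e-02]
 [ 0.000e+00  0.000e+00  0.000e+00  1.000e+00]]
[ 0.22844677 -0.02494522  0.60024209] -0.0018914526915470291
```

View pics/w2.png

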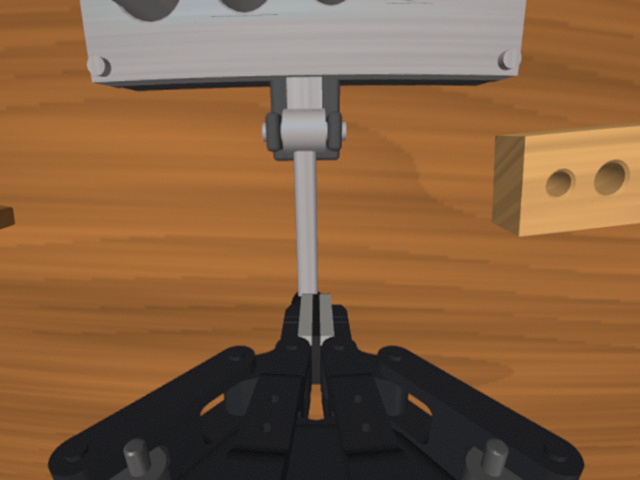

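Run:
```python
from h import *
W=np.load("w2.npy")
for v in (100,130,160,190,220,250,280,292,300,310,320,340): print(v,W[v,306].round(4), W[v,327].round(4))
i,d,c,C=cap("side"); save("s2",cv2.resize(i[220:360,180:380],(800,560),interpolation=cv2.INTER_CUBIC))
```

```text
100 [ 0.5406 -0.0526  0.0314] [ 0.5417 -0.0625  0.0236]
130 [ 0.5271 -0.0536  0.0529] [ 0.5276 -0.0625  0.0459]
160 [ 0.5146 -0.0539  0.0478] [ 5.114e-01 -6.480e-02  1.000e-04]
190 [ 0.5011 -0.0543  0.0463] [ 0.4939 -0.0658 -0.0009]
220 [ 0.4875 -0.0548  0.0478] [ 4.758e-01 -6.670e-02  1.000e-04]
250 [ 0.4731 -0.0554  0.0487] [ 0.4562 -0.0678 -0.0007]
280 [ 0.4576 -0.0559  0.0486] [ 4.357e-01 -6.890e-02 -4.000e-04]
292 [ 0.4513 -0.0561  0.0491] [ 0.427  -0.0694 -0.0007]
300 [ 0.4562 -0.0564  0.0666] [ 0.4567 -0.0656  0.0667]
310 [ 0.4561 -0.0567  0.0752] [ 0.4557 -0.0654  0.0738]
320 [ 0.4561 -0.0569  0.083 ] [ 0.4564 -0.0651  0.083 ]
340 [ 0.4564 -0.0572  0.0969] [ 0.4575 -0.0646  0.0981]
```

View pics/s2.png

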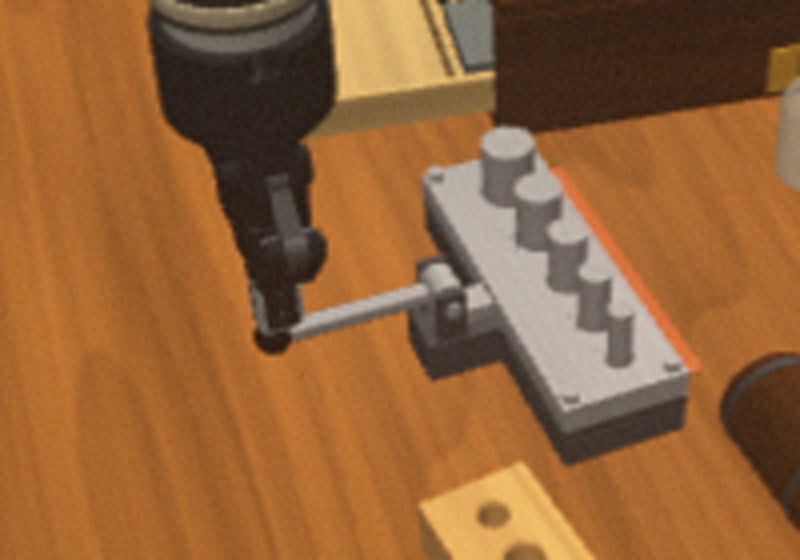

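The side view shows the shut fingertips just above the ball (272,338), not around it. I'll check the real fingertip position in the tool frame.

Run:
```python
from h import *
c=r.calibration("wrist"); X=np.array(c["T_tool_cam"]); 
T2=tool(); W=np.load("w2.npy"); t=(W-T2[:3,3])@T2[:3,:3]
m=(abs(t[...,0])<.025)&(abs(t[...,1])<.02)&(t[...,2]<-.012)
print("shut",[np.nanpercentile(t[m][:,k],[0,50,100]).round(4) for k in range(3)])
W=np.load("w1.npy"); T=np.array([[.999,.046,-.002,.472],[.046,-.999,.003,-.115],[-.002,-.003,-1,.25]]); t=(W-T[:,3])@T[:,:3]
m=(abs(t[...,0])<.025)&(abs(t[...,1])<.07)&(t[...,2]<.03)
print("open",[np.nanpercentile(t[m][:,k],[0,50,99,100]).round(4) for k in range(3)])
```

```text
shut [array([-0.0114,  0.017 ,  0.025 ]), array([-0.02  , -0.0007,  0.02  ]), array([-0.1299, -0.1076, -0.0164])]
open [array([-0.0108,  0.014 ,  0.0226,  0.0241]), array([-0.07  , -0.0003,  0.0689,  0.07  ]), array([-0.1302, -0.1095, -0.0505, -0.0433])]
```

The camera shows the shut tips about 36 mm short of the reported TCP. I'll lower carefully with the force watched.

```bash
python3 -m crank '[{"ax":0,"ay":0,"az":0,"tx":0,"ty":0,"tz":0,"jaw":0.45},{"ax":0,"ay":0,"az":0,"tx":0,"ty":0,"tz":0,"jaw":0.45},{"ax":0,"ay":0,"az":0,"tx":-0.003,"ty":-0.004,"tz":0,"jaw":0.45},{"ax":0,"ay":0,"az":0,"tx":-0.003,"ty":-0.004,"tz":0,"jaw":0.45},{"ax":0,"ay":0,"az":0,"tx":-0.003,"ty":-0.004,"tz":0.007,"jaw":0.45},{"ax":0,"ay":0,"az":0,"tx":-0.003,"ty":-0.004,"tz":0.014,"jaw":0.45},{"ax":0,"ay":0,"az":0,"tx":-0.003,"ty":-0.004,"tz":0.02,"jaw":0.45},{"ax":0,"ay":0,"az":0,"tx":-0.003,"ty":-0.004,"tz":0.02,"jaw":0.45}]'
python3 -m crank '[{"ax":0,"ay":0,"az":0,"tx":0,"ty":0,"tz":0,"jaw":1},{"ax":0,"ay":0,"az":0,"tx":0,"ty":0,"tz":0,"jaw":1},{"ax":0,"ay":0,"az":0,"tx":0,"ty":0,"tz":0,"jaw":1},{"ax":0,"ay":0,"az":0,"tx":0,"ty":0,"tz":0,"jaw":1}]' 25
python3 - <<'E'
from h import *
i,d,c,C=cap("wrist"); W=cloud(d,c,C); np.save("w3.npy",W)
for v in range(270,330,6): print(v,[W[v,u].round(4).tolist() for u in (295,306,316,327)])
save("w3",i[200:440,160:480])
E
```

```text
clock: 3.47
eef_pos: [0.4386, -0.0569, 0.0032]
ee_rot: [-0.0, 1.0, 0.021, -0.002]
contact_force: [-0.3, 0.7, 0.9]
grip_width: 0.549
finger_force: 0.0
clock: 3.8
eef_pos: [0.4404, -0.0576, 0.005]
ee_rot: [0.0, 1.0, 0.022, 0.0]
contact_force: [-0.1, -1.8, -2.3]
grip_width: 0.186
finger_force: 24.4
270 [[0.4463, -0.0451, -0.0012], [0.4677, -0.0521, 0.0485], [0.4676, -0.0563, 0.0479], [0.4477, -0.0634, 0.0002]]
276 [[0.443, -0.0453, -0.0003], [0.4645, -0.0522, 0.0474], [0.4653, -0.0564, 0.0488], [0.444, -0.0637, 0.0002]]
282 [[0.4392, -0.0453, -0.0002], [0.4622, -0.0523, 0.0484], [0.4621, -0.0565, 0.0477], [0.4402, -0.0639, 0.0001]]
288 [[0.4351, -0.0454, -0.0008], [0.459, -0.0524, 0.0475], [0.4592, -0.0566, 0.0475], [0.436, -0.0641, -0.0006]]
294 [[0.4521, -0.0474, 0.04], [0.4565, -0.0525, 0.0482], [0.4568, -0.0567, 0.0485], [0.4322, -0.0643, -0.0004]]
300 [[0.4515, -0.0477, 0.0446], [0.4541, -0.0526, 0.049], [0.4537, -0.0569, 0.048], [0.4285, -0.0645, -0.0]]
306 [[0.452, -0.048, 0.0509], [0.4508, -0.0527, 0.0484], [0.4511, -0.057, 0.0486], [0.4493, -0.062, 0.0449]]
312 [[0.4513, -0.0483, 0.0547], [0.4474, -0.0528, 0.0476], [0.4489, -0.0571, 0.0499], [0.448, -0.0619, 0.048]]
318 [[0.4517, -0.0486, 0.06], [0.4465, -0.0529, 0.051], [0.4463, -0.0572, 0.0505], [0.4459, -0.062, 0.0495]]
324 [[0.4522, -0.0489, 0.0652], [0.445, -0.053, 0.0534], [0.4449, -0.0572, 0.053], [0.4445, -0.062, 0.0521]]
```

```bash
python3 -m crank '[{"ax":0,"ay":0,"az":0,"tx":0,"ty":0,"tz":0,"jaw":0.6},{"ax":0,"ay":0,"az":0,"tx":0,"ty":0,"tz":0,"jaw":0.6},{"ax":0,"ay":0,"az":0,"tx":0.001,"ty":0,"tz":0.005,"jaw":0.6},{"ax":0,"ay":0,"az":0,"tx":0.001,"ty":0,"tz":0.01,"jaw":0.6},{"ax":0,"ay":0,"az":0,"tx":0.001,"ty":0,"tz":0.01,"jaw":0.6},{"ax":0,"ay":0,"az":0,"tx":0.001,"ty":0,"tz":0.01,"jaw":1},{"ax":0,"ay":0,"az":0,"tx":0.001,"ty":0,"tz":0.01,"jaw":1},{"ax":0,"ay":0,"az":0,"tx":0.001,"ty":0,"tz":0.01,"jaw":1}]' 25
```

```text
clock: 4.52
eef_pos: [0.4409, -0.0575, -0.0053]
ee_rot: [0.0, 1.0, 0.022, -0.0]
contact_force: [-0.4, -2.9, -1.5]
grip_width: 0.19
finger_force: 24.4
```

```bash
python3 -m crank '[{"ax":0,"ay":0,"az":0,"tx":0.002,"ty":0,"tz":-0.017,"jaw":1},{"ax":0,"ay":0,"az":0,"tx":0.007,"ty":0,"tz":-0.033,"jaw":1},{"ax":0,"ay":0,"az":0,"tx":0.015,"ty":0,"tz":-0.048,"jaw":1},{"ax":0,"ay":0,"az":0,"tx":0.026,"ty":0,"tz":-0.061,"jaw":1},{"ax":0,"ay":0,"az":0,"tx":0.039,"ty":0,"tz":-0.0715,"jaw":1},{"ax":0,"ay":0,"az":0,"tx":0.054,"ty":0,"tz":-0.079,"jaw":1},{"ax":0,"ay":0,"az":0,"tx":0.07,"ty":0,"tz":-0.084,"jaw":1},{"ax":0,"ay":0,"az":0,"tx":0.087,"ty":0,"tz":-0.085,"jaw":1}]' 25
python3 -m crank '[{"ax":0,"ay":0,"az":0,"tx":0.001,"ty":0,"tz":0,"jaw":1},{"ax":0,"ay":0,"az":0,"tx":0.001,"ty":0,"tz":0,"jaw":1},{"ax":0,"ay":0,"az":0,"tx":0.001,"ty":0,"tz":0,"jaw":1}]'
python3 - <<'E'
from h import *
i,d,c,C=cap("side"); save("s3",cv2.resize(i[180:340,180:380],(700,560),interpolation=cv2.INTER_CUBIC))
E
```

```text
clock: 5.18
eef_pos: [0.527, -0.0529, 0.0809]
ee_rot: [-0.001, 1.0, 0.021, -0.002]
contact_force: [-3.1, 1.7, 1.7]
grip_width: 0.184
finger_force: 25.0
clock: 5.43
eef_pos: [0.5297, -0.0528, 0.0806]
ee_rot: [-0.0, 1.0, 0.021, 0.001]
contact_force: [0.6, 3.2, 4.6]
grip_width: 0.183
finger_force: 26.2
```

View pics/s3.png

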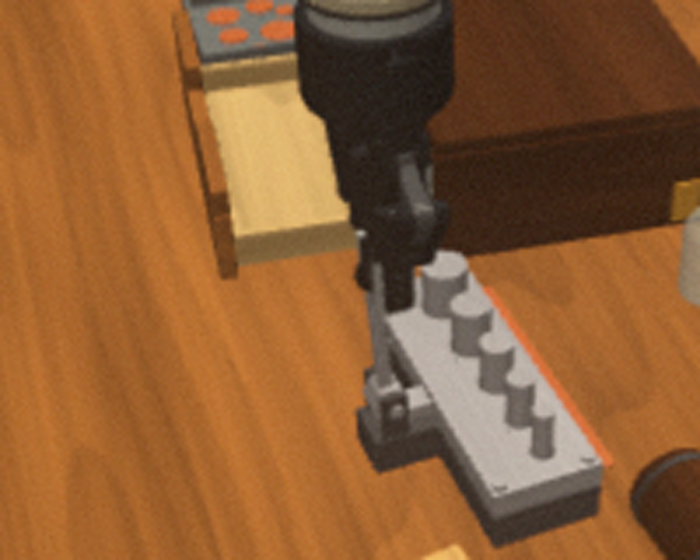

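The lever is upright at its stop and the punches are still standing. I'll release and rise, then check the joints.

```bash
python3 -m crank '[{"ax":0,"ay":0,"az":0,"tx":0,"ty":0,"tz":0,"jaw":0.4},{"ax":0,"ay":0,"az":0,"tx":0,"ty":0,"tz":0,"jaw":0.4},{"ax":0,"ay":0,"az":0,"tx":0,"ty":0,"tz":-0.03,"jaw":0.4},{"ax":0,"ay":0,"az":0,"tx":0,"ty":0,"tz":-0.06,"jaw":0.4},{"ax":0,"ay":0,"az":0,"tx":-0.03,"ty":0.02,"tz":-0.1,"jaw":0.4},{"ax":0,"ay":0,"az":0,"tx":-0.05,"ty":0.05,"tz":-0.14,"jaw":0.4},{"ax":0,"ay":0,"az":0,"tx":-0.05,"ty":0.055,"tz":-0.17,"jaw":0.4},{"ax":0,"ay":0,"az":0,"tx":-0.05,"ty":0.055,"tz":-0.17,"jaw":0.4}]'
python3 -m crank '[{"ax":0,"ay":0,"az":0,"tx":0,"ty":0,"tz":0,"jaw":0.4},{"ax":0,"ay":0,"az":0,"tx":0,"ty":0,"tz":0,"jaw":0.4},{"ax":0,"ay":0,"az":0,"tx":0,"ty":0,"tz":0,"jaw":0.4}]'
cat >> h.py <<'E'
def block(W):
    best=max(comps(W,.02,.034,500,(.35,.75),(-.42,-.1)),key=lambda m:m.sum()); c,s,l,z=rectW(W,best)
    return c,s,l,z
PUNCH_Y={12:-.073,16:-.045,20:-.012,24:.024,28:.065}
E
python3 - <<'E'
from h import *
i,d,c,C=cap("wrist"); W=cloud(d,c,C); save("w4",i); print(tool().round(4)); print(r.get_obs()["qpos"].round(3))
b,s,l,z=block(W); print(b.round(4),s,l.round(3),z)
for m in comps(W,.062,.075,50,(.55,.62),(-.15,.05)):
    c,s,l,z=rectW(W,m); print("punch",c.round(4),s,z.round(4))
m=(W[...,2]>.1)&(W[...,0]>.48)&(W[...,0]<.57)&(abs(W[...,1]+.05)<.03); print("lever",W[m].mean(0) if m.any() else None, np.nanmax(W[m][:,2]) if m.any() else 0)
E
```

```text
clock: 6.15
eef_pos: [0.4829, -0.1139, 0.2557]
ee_rot: [0.003, 1.0, 0.02, 0.004]
contact_force: [1.5, -0.8, 0.8]
grip_width: 0.599
finger_force: 0.0
clock: 6.4
eef_pos: [0.4802, -0.1098, 0.2476]
ee_rot: [-0.001, 1.0, 0.021, -0.002]
contact_force: [-0.4, 0.1, -0.1]
grip_width: 0.596
finger_force: 0.0
[[ 0.9991  0.0432 -0.0048  0.48  ]
 [ 0.0433 -0.9991  0.0016 -0.1096]
 [-0.0047 -0.0018 -1.      0.2472]
 [ 0.      0.      0.      1.    ]]
[-0.313  0.009  1.884  0.     1.254  1.215]
[ 0.5194 -0.2574] [np.float64(53.2), np.float64(188.7)] [-0.164  0.986] 0.02945448209807708
punch [0.5845 0.0154] [np.float64(26.8), np.float64(26.9)] 0.0696
punch [ 0.5864 -0.0254] [np.float64(22.1), np.float64(23.2)] 0.0696
punch [ 0.589  -0.0616] [np.float64(18.6), np.float64(19.5)] 0.0696
punch [ 0.5908 -0.0935] [np.float64(14.6), np.float64(14.7)] 0.0697
punch [ 0.592  -0.1216] [np.float64(10.7), np.float64(11.2)] 0.0696
lever [ 0.49042306 -0.05930801  0.34152024] 0.37407406957230965
```

```bash
python3 -m crank '[{"ax":0,"ay":0,"az":-0.25,"tx":0.03,"ty":0.02,"tz":0,"jaw":0.4},{"ax":0,"ay":0,"az":-0.5,"tx":0.06,"ty":0.03,"tz":0,"jaw":0.4},{"ax":0,"ay":0,"az":-0.75,"tx":0.078,"ty":0.043,"tz":0,"jaw":0.4},{"ax":0,"ay":0,"az":-1,"tx":0.078,"ty":0.043,"tz":0,"jaw":0.4},{"ax":0,"ay":0,"az":-1,"tx":0.078,"ty":0.043,"tz":0,"jaw":0.4}]' >/dev/null
python3 -m crank '[{"ax":0,"ay":0,"az":-0.25,"tx":0,"ty":0,"tz":0,"jaw":0.4},{"ax":0,"ay":0,"az":-0.5,"tx":0,"ty":0,"tz":0,"jaw":0.4},{"ax":0,"ay":0,"az":-0.75,"tx":0,"ty":0,"tz":0,"jaw":0.4},{"ax":0,"ay":0,"az":-1,"tx":0,"ty":0,"tz":0,"jaw":0.4},{"ax":0,"ay":0,"az":-1,"tx":0,"ty":0,"tz":0,"jaw":0.4}]' >/dev/null
python3 -m crank '[{"ax":0,"ay":0,"az":-0.25,"tx":0,"ty":0,"tz":0,"jaw":0.4},{"ax":0,"ay":0,"az":-0.5,"tx":0,"ty":0,"tz":0,"jaw":0.4},{"ax":0,"ay":0,"az":-0.75,"tx":0,"ty":0,"tz":0,"jaw":0.4},{"ax":0,"ay":0,"az":-1,"tx":0,"ty":0,"tz":0,"jaw":0.4},{"ax":0,"ay":0,"az":-1,"tx":0,"ty":0,"tz":0,"jaw":0.4}]' >/dev/null
python3 -m crank '[{"ax":0,"ay":0,"az":-0.23,"tx":0,"ty":0,"tz":0,"jaw":0.4},{"ax":0,"ay":0,"az":-0.23,"tx":0,"ty":0,"tz":0,"jaw":0.4},{"ax":0,"ay":0,"az":-0.23,"tx":0,"ty":0,"tz":0,"jaw":0.4},{"ax":0,"ay":0,"az":-0.23,"tx":0,"ty":0,"tz":0,"jaw":0.4}]'
python3 - <<'E'
from h import *
i,d,c,C=cap("wrist"); W=cloud(d,c,C); save("w5",i); print(tool().round(4)); print(r.get_obs()["qpos"].round(3))
for m in comps(W,.062,.075,50,(.55,.62),(-.15,.05)):
    c,s,l,z=rectW(W,m); print("punch",c.round(4),s,z.round(4))
i,d,c,C=cap("scene"); W=cloud(d,c,C); np.save("scene1.npy",W); save("sc1",i)
for n,f in((W,1),(np.load("scene0.npy"),0)):
    m=np.zeros((480,640),bool); m[195:240,135:245]=True; m&=(n[...,2]>.022)&(n[...,2]<.034); c,s,l,z=rectW(n,m); print(m.sum(),n[m].mean(0).round(4),c,s,l)
E
```

```text
clock: 8.03
eef_pos: [0.5611, -0.1499, 0.2496]
ee_rot: [-0.0, 0.677, 0.736, -0.0]
contact_force: [0.1, 0.2, -0.2]
grip_width: 0.604
finger_force: 0.0
[[-8.310e-02  9.965e-01 -5.000e-04  5.612e-01]
 [ 9.965e-01  8.310e-02  2.000e-04 -1.499e-01]
 [ 3.000e-04 -5.000e-04 -1.000e+00  2.497e-01]
 [ 0.000e+00  0.000e+00  0.000e+00  1.000e+00]]
[-0.336  0.182  1.689  0.     1.27  -0.419]
punch [0.5848 0.0153] [np.float64(27.2), np.float64(27.6)] 0.0697
punch [ 0.5867 -0.0251] [np.float64(21.6), np.float64(23.4)] 0.0695
punch [ 0.5892 -0.0613] [np.float64(19.1), np.float64(19.2)] 0.0696
punch [ 0.5908 -0.0933] [np.float64(14.2), np.float64(14.8)] 0.0695
punch [ 0.5924 -0.1213] [np.float64(10.6), np.float64(10.9)] 0.0694
1237 [ 0.5204 -0.2521  0.0293] [ 0.51862726 -0.25520992] [np.float64(61.7), np.float64(189.8)] [-0.16812815  0.98576516]
1253 [ 0.5204 -0.2524  0.029 ] [ 0.51844983 -0.23548828] [np.float64(79.0), np.float64(230.0)] [-0.02051204  0.9997896 ]
```

View pics/w5.png

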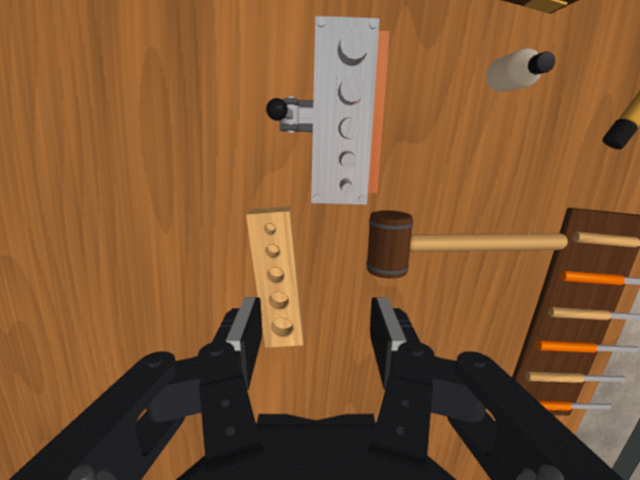

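The rotated view shows the cutter at (345,110) with the ball up at (277,109), and the block at (275,277). Both yaws agree to under 0.4 mm. Before going near the lever I'll check the gripper's width against the raised ball, and verify the bores.

Run:
```python
from h import *
T=np.array([[.9991,.0428,.0019,.4443],[.0428,-.9991,-.0005,-.0613],[.0019,.0006,-1,.0259]]); W=np.load("w2.npy"); t=(W-T[:,3])@T[:,:3]
for z0 in np.arange(-.16,-.03,.01):
    m=(t[...,2]>z0)&(t[...,2]<z0+.01)&(abs(t[...,0])<.05)&(abs(t[...,1])<.1); m[:290]=0
    if m.sum()>5: print("shut",z0.round(2),np.nanpercentile(t[m][:,1],[0,100]).round(3),np.nanpercentile(t[m][:,0],[0,100]).round(3))
W=np.load("w1.npy"); 
for u,v in((377,178),(400,175),(429,172),(459,168),(494,165)):
    p=W[v-12:v+12,u-14:u+14].reshape(-1,3); p=p[p[:,2]<.024]; print((u,v),len(p),p.mean(0).round(4))
c,l=np.array([.5194,-.2575]),np.array([.163,-.987])
for k,y in PUNCH_Y.items(): print(k,(c+y*l).round(4))
```

```text
shut -0.13 [-0.062  0.061] [0.007 0.022]
shut -0.12 [-0.062  0.062] [-0.003  0.02 ]
shut -0.11 [-0.058  0.058] [-0.01   0.019]
shut -0.1 [-0.049  0.049] [-0.01   0.019]
shut -0.09 [-0.041  0.041] [-0.011  0.015]
shut -0.08 [-0.034  0.033] [-0.012  0.016]
shut -0.07 [-0.016  0.014] [-0.011  0.013]
shut -0.06 [-0.014  0.013] [0.007 0.013]
shut -0.05 [-0.014  0.013] [0.007 0.013]
shut -0.04 [-0.013  0.012] [0.007 0.013]
(377, 178) 97 [ 0.5064 -0.1878  0.0109]
(400, 175) 158 [ 0.5104 -0.2174  0.0106]
(429, 172) 247 [ 0.516  -0.2501  0.0108]
(459, 168) 335 [ 0.5226 -0.2876  0.0108]
(494, 165) 426 [ 0.5291 -0.329   0.011 ]
12 [ 0.5075 -0.1854]
16 [ 0.5121 -0.2131]
20 [ 0.5174 -0.2457]
24 [ 0.5233 -0.2812]
28 [ 0.53   -0.3217]
```

Run:
```python
from h import *
print(rel([.5847,.0154,.10]).round(4),rel([.5847,.0154,.008]).round(4))
```

```text
[0.1628 0.0373 0.1498] [0.1628 0.0373 0.2418]
```

```bash
python3 -m crank '[{"ax":0,"ay":0,"az":0,"tx":0.035,"ty":0.01,"tz":0,"jaw":0.4},{"ax":0,"ay":0,"az":0,"tx":0.07,"ty":0.02,"tz":0,"jaw":0.4},{"ax":0,"ay":0,"az":0,"tx":0.105,"ty":0.03,"tz":0.01,"jaw":0.4},{"ax":0,"ay":0,"az":0,"tx":0.135,"ty":0.037,"tz":0.03,"jaw":0.4},{"ax":0,"ay":0,"az":0,"tx":0.163,"ty":0.037,"tz":0.06,"jaw":0.4},{"ax":0,"ay":0,"az":0,"tx":0.163,"ty":0.037,"tz":0.1,"jaw":0.4},{"ax":0,"ay":0,"az":0,"tx":0.163,"ty":0.037,"tz":0.14,"jaw":0.4},{"ax":0,"ay":0,"az":0,"tx":0.163,"ty":0.037,"tz":0.15,"jaw":0.4}]' >/dev/null
python3 -m crank '[{"ax":0,"ay":0,"az":0,"tx":0,"ty":0,"tz":0.03,"jaw":0.4},{"ax":0,"ay":0,"az":0,"tx":0,"ty":0,"tz":0.06,"jaw":0.4},{"ax":0,"ay":0,"az":0,"tx":0,"ty":0,"tz":0.08,"jaw":0.4},{"ax":0,"ay":0,"az":0,"tx":0,"ty":0,"tz":0.092,"jaw":0.4},{"ax":0,"ay":0,"az":0,"tx":0,"ty":0,"tz":0.092,"jaw":0.4},{"ax":0,"ay":0,"az":0,"tx":0,"ty":0,"tz":0.092,"jaw":0.4}]'
python3 - <<'E'
from h import *
i,d,c,C=cap("wrist"); W=cloud(d,c,C); save("w6",i); print(tool().round(4)[:3,3])
for m in comps(W,.062,.075,50,(.55,.62),(-.0,.05)):
    c,s,l,z=rectW(W,m); print("punch",c.round(4),s,z.round(4))
E
```

```text
clock: 9.3
eef_pos: [0.5856, 0.015, 0.0092]
ee_rot: [0.001, 0.676, 0.737, 0.001]
contact_force: [-0.2, -0.8, 0.3]
grip_width: 0.6
finger_force: 0.0
[0.5857 0.0151 0.0094]
```

View pics/w6.png

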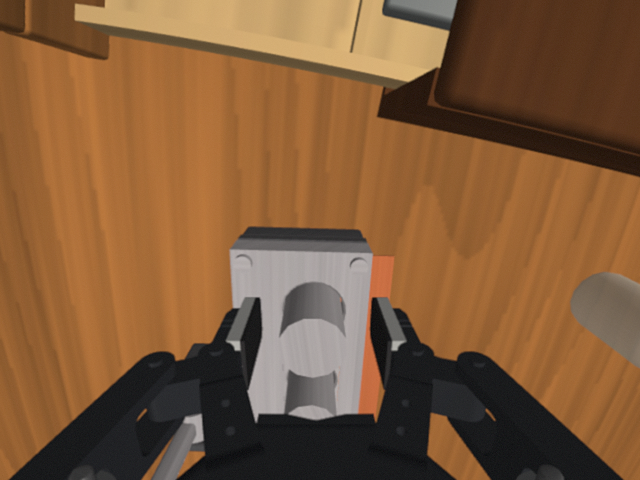

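```bash
python3 -m crank '[{"ax":0,"ay":0,"az":0,"tx":0,"ty":0,"tz":0,"jaw":1},{"ax":0,"ay":0,"az":0,"tx":0,"ty":0,"tz":0,"jaw":1},{"ax":0,"ay":0,"az":0,"tx":0,"ty":0,"tz":0,"jaw":1},{"ax":0,"ay":0,"az":0,"tx":0,"ty":0,"tz":0,"jaw":1}]' 60
python3 -m crank '[{"ax":0,"ay":0,"az":0,"tx":0,"ty":0,"tz":-0.01,"jaw":1},{"ax":0,"ay":0,"az":0,"tx":0,"ty":0,"tz":-0.02,"jaw":1},{"ax":0,"ay":0,"az":0,"tx":0,"ty":0,"tz":-0.03,"jaw":1},{"ax":0,"ay":0,"az":0,"tx":0,"ty":0,"tz":-0.06,"jaw":1},{"ax":0,"ay":0,"az":0,"tx":0,"ty":0,"tz":-0.09,"jaw":1},{"ax":0,"ay":0,"az":0,"tx":0,"ty":0,"tz":-0.12,"jaw":1},{"ax":0,"ay":0,"az":0,"tx":0,"ty":0,"tz":-0.12,"jaw":1},{"ax":0,"ay":0,"az":0,"tx":0,"ty":0,"tz":-0.12,"jaw":1}]'
cat >> h.py <<'E'
def scene_block(show=True):
    i,d,c,C=cap("scene"); n=cloud(d,c,C); m=(n[...,2]>.024)&(n[...,2]<.034)&(n[...,0]>.4)&(n[...,0]<.66)&(n[...,1]<-.15)&(n[...,1]>-.42)
    m=cv2.morphologyEx(m.astype(np.uint8),cv2.MORPH_OPEN,np.ones((3,3),np.uint8)); N,L,st,_=cv2.connectedComponentsWithStats(m)
    if N<2: print("scene: none"); return
    L=L==1+np.argmax(st[1:,4]); c,s,l,z=rectW(n,L); print("scene block",L.sum(),n[L].mean(0).round(4),c.round(4),s,l.round(3))
E
python3 - <<'E'
from h import *
scene_block(); print(rel([.53,-.3217,.08]).round(4)); print(rel([.53,-.3217,-.002]).round(4))
E
```

```text
clock: 9.68
eef_pos: [0.585, 0.0151, 0.0104]
ee_rot: [0.001, 0.676, 0.737, 0.0]
contact_force: [-2.3, -0.0, 9.5]
grip_width: 0.311
finger_force: 61.9
clock: 10.35
eef_pos: [0.5862, 0.0154, 0.1312]
ee_rot: [0.002, 0.676, 0.737, 0.002]
contact_force: [-0.0, -0.3, -3.6]
grip_width: 0.31
finger_force: 60.0
scene block 1099 [ 0.5191 -0.2523  0.0297] [ 0.5188 -0.2549] [np.float64(60.2), np.float64(189.1)] [-0.161  0.987]
[-0.3312 -0.0832  0.0488]
[-0.3312 -0.0833  0.1308]
```

```bash
python3 -m crank '[{"ax":0,"ay":0,"az":0,"tx":-0.04,"ty":-0.01,"tz":0,"jaw":1},{"ax":0,"ay":0,"az":0,"tx":-0.08,"ty":-0.02,"tz":0,"jaw":1},{"ax":0,"ay":0,"az":0,"tx":-0.12,"ty":-0.03,"tz":0,"jaw":1},{"ax":0,"ay":0,"az":0,"tx":-0.16,"ty":-0.04,"tz":0,"jaw":1},{"ax":0,"ay":0,"az":0,"tx":-0.2,"ty":-0.05,"tz":0,"jaw":1},{"ax":0,"ay":0,"az":0,"tx":-0.24,"ty":-0.06,"tz":0,"jaw":1},{"ax":0,"ay":0,"az":0,"tx":-0.28,"ty":-0.07,"tz":0,"jaw":1},{"ax":0,"ay":0,"az":0,"tx":-0.31,"ty":-0.08,"tz":0,"jaw":1}]' >/dev/null
python3 -m crank '[{"ax":0,"ay":0,"az":0,"tx":-0.021,"ty":-0.0033,"tz":0.0,"jaw":1},{"ax":0,"ay":0,"az":0,"tx":-0.021,"ty":-0.0033,"tz":0.04,"jaw":1},{"ax":0,"ay":0,"az":0,"tx":-0.021,"ty":-0.0033,"tz":0.07,"jaw":1},{"ax":0,"ay":0,"az":0,"tx":-0.021,"ty":-0.0033,"tz":0.085,"jaw":1},{"ax":0,"ay":0,"az":0,"tx":-0.021,"ty":-0.0033,"tz":0.085,"jaw":1},{"ax":0,"ay":0,"az":0,"tx":-0.021,"ty":-0.0033,"tz":0.085,"jaw":1}]'
python3 - <<'E'
from h import *
print(rel([.53,-.3217,-.002]).round(4),tool()[:3,2].round(4))
E
```

```text
clock: 11.57
eef_pos: [0.5272, -0.3197, 0.0397]
ee_rot: [-0.004, 0.676, 0.737, -0.0]
contact_force: [-0.1, 0.6, -2.4]
grip_width: 0.31
finger_force: 59.9
[-0.0024  0.0029  0.0417] [-0.0058  0.0042 -1.    ]
```

```bash
python3 -m crank '[{"ax":0,"ay":0,"az":0,"tx":0,"ty":0,"tz":0,"jaw":1},{"ax":0,"ay":0,"az":0,"tx":0,"ty":0,"tz":0,"jaw":1},{"ax":0,"ay":0,"az":0,"tx":0,"ty":0,"tz":0,"jaw":1},{"ax":0,"ay":0,"az":0,"tx":0,"ty":0,"tz":0,"jaw":1}]'
python3 - <<'E'
from h import *
print(rel([.53,-.3217,-.002]).round(4),tool()[:3,2].round(4))
E
```

```text
clock: 11.9
eef_pos: [0.531, -0.3221, 0.0447]
ee_rot: [0.001, 0.676, 0.737, 0.0]
contact_force: [-0.1, -0.1, -2.7]
grip_width: 0.307
finger_force: 59.9
[ 0.0006 -0.0011  0.0467] [ 0.0024 -0.0017 -1.    ]
```

```bash
python3 -m crank '[{"ax":0,"ay":0,"az":0,"tx":0.0005,"ty":-0.001,"tz":0.01,"jaw":1},{"ax":0,"ay":0,"az":0,"tx":0.0005,"ty":-0.001,"tz":0.018,"jaw":1},{"ax":0,"ay":0,"az":0,"tx":0.0005,"ty":-0.001,"tz":0.022,"jaw":1},{"ax":0,"ay":0,"az":0,"tx":0.0005,"ty":-0.001,"tz":0.026,"jaw":1},{"ax":0,"ay":0,"az":0,"tx":0.0005,"ty":-0.001,"tz":0.03,"jaw":1},{"ax":0,"ay":0,"az":0,"tx":0.0005,"ty":-0.001,"tz":0.03,"jaw":1},{"ax":0,"ay":0,"az":0,"tx":0.0005,"ty":-0.001,"tz":0.03,"jaw":1}]'
```

```text
clock: 12.48
eef_pos: [0.5283, -0.3208, 0.0122]
ee_rot: [-0.001, 0.676, 0.737, -0.0]
contact_force: [0.6, -1.1, -2.1]
grip_width: 0.309
finger_force: 60.3
```

```bash
python3 -m crank '[{"ax":0,"ay":0,"az":0,"tx":0,"ty":0,"tz":0.005,"jaw":1},{"ax":0,"ay":0,"az":0,"tx":0,"ty":0,"tz":0.01,"jaw":1},{"ax":0,"ay":0,"az":0,"tx":0,"ty":0,"tz":0.012,"jaw":1},{"ax":0,"ay":0,"az":0,"tx":0,"ty":0,"tz":0.012,"jaw":1},{"ax":0,"ay":0,"az":0,"tx":0,"ty":0,"tz":0.012,"jaw":1}]'
```

```text
clock: 12.9
eef_pos: [0.5285, -0.3208, 0.0007]
ee_rot: [-0.0, 0.676, 0.737, 0.0]
contact_force: [-0.8, -1.0, -1.8]
grip_width: 0.309
finger_force: 60.4
```

```bash
python3 -m crank '[{"ax":0,"ay":0,"az":0,"tx":0,"ty":0,"tz":0,"jaw":0.45},{"ax":0,"ay":0,"az":0,"tx":0,"ty":0,"tz":0,"jaw":0.45},{"ax":0,"ay":0,"az":0,"tx":0,"ty":0,"tz":0,"jaw":0.45},{"ax":0,"ay":0,"az":0,"tx":0,"ty":0,"tz":-0.03,"jaw":0.45},{"ax":0,"ay":0,"az":0,"tx":0,"ty":0,"tz":-0.07,"jaw":0.45},{"ax":0,"ay":0,"az":0,"tx":0.02,"ty":0,"tz":-0.1,"jaw":0.45},{"ax":0,"ay":0,"az":0,"tx":0.045,"ty":0.01,"tz":-0.13,"jaw":0.45},{"ax":0,"ay":0,"az":0,"tx":0.07,"ty":0.02,"tz":-0.155,"jaw":0.45}]' > /dev/null
python3 -m crank '[{"ax":0,"ay":0,"az":0,"tx":0.03,"ty":0.01,"tz":-0.03,"jaw":0.45},{"ax":0,"ay":0,"az":0,"tx":0.06,"ty":0.02,"tz":-0.06,"jaw":0.45},{"ax":0,"ay":0,"az":0,"tx":0.09,"ty":0.03,"tz":-0.09,"jaw":0.45},{"ax":0,"ay":0,"az":0,"tx":0.1,"ty":0.03,"tz":-0.095,"jaw":0.45},{"ax":0,"ay":0,"az":0,"tx":0.1,"ty":0.03,"tz":-0.095,"jaw":0.45},{"ax":0,"ay":0,"az":0,"tx":0.1,"ty":0.03,"tz":-0.095,"jaw":0.45},{"ax":0,"ay":0,"az":0,"tx":0.1,"ty":0.03,"tz":-0.095,"jaw":0.45}]'
cat > look.py <<'E'
from h import *
i,d,c,C=cap("wrist"); W=cloud(d,c,C); save("look",i)
b,s,l,z=block(W); print("block",b.round(4),s,l.round(3))
for k,y in PUNCH_Y.items(): print(" bore",k,(b-y*l).round(4))
for m in comps(W,.0625,.075,50,(.55,.62),(-.15,.05)):
    c,s,_,z=rectW(W,m); print("punch in cutter",c.round(4),s,z.round(4))
for z0,z1 in((.052,.068),):
    for m in comps(W,z0,z1,50,(.4,.6),(-.4,-.15)):
        c,s,_,z=rectW(W,m); print("punch in block",c.round(4),s,z.round(4))
scene_block(); print(tool().round(4)[:3])
E
python3 look.py
```

```text
clock: 14.15
eef_pos: [0.5625, -0.148, 0.2492]
ee_rot: [-0.001, 0.676, 0.737, -0.001]
contact_force: [0.2, -0.5, -0.9]
grip_width: 0.548
finger_force: 0.0
block [ 0.5132 -0.2214] [np.float64(52.5), np.float64(117.7)] [-0.152  0.988]
 bore 12 [ 0.5021 -0.1492]
 bore 16 [ 0.5063 -0.1769]
 bore 20 [ 0.5114 -0.2095]
 bore 24 [ 0.5168 -0.2451]
 bore 28 [ 0.5231 -0.2856]
punch in cutter [ 0.5869 -0.0251] [np.float64(22.5), np.float64(23.3)] 0.0696
punch in cutter [ 0.589 -0.061] [np.float64(18.2), np.float64(19.2)] 0.0696
punch in cutter [ 0.5902 -0.0934] [np.float64(13.4), np.float64(14.4)] 0.0695
punch in cutter [ 0.5923 -0.1213] [np.float64(10.6), np.float64(11.2)] 0.0693
scene block 1025 [ 0.5203 -0.2487  0.0296] [ 0.5177 -0.2549] [np.float64(60.1), np.float64(190.4)] [-0.157  0.988]
[[-8.540e-02  9.963e-01 -4.000e-03  5.623e-01]
 [ 9.963e-01  8.540e-02  7.000e-04 -1.483e-01]
 [ 1.100e-03 -3.900e-03 -1.000e+00  2.486e-01]]
```

```bash
sed -i 's/^    m\[300:\]=0$//' h.py; python3 look.py
```

```text
block [ 0.5186 -0.2567] [np.float64(52.6), np.float64(189.3)] [-0.152  0.988]
 bore 12 [ 0.5075 -0.1846]
 bore 16 [ 0.5117 -0.2122]
 bore 20 [ 0.5168 -0.2449]
 bore 24 [ 0.5222 -0.2804]
 bore 28 [ 0.5285 -0.321 ]
punch in cutter [ 0.5865 -0.0251] [np.float64(22.3), np.float64(22.9)] 0.0696
punch in cutter [ 0.5885 -0.0608] [np.float64(19.1), np.float64(19.2)] 0.0696
punch in cutter [ 0.5907 -0.0931] [np.float64(14.0), np.float64(14.5)] 0.0696
punch in cutter [ 0.5919 -0.1214] [np.float64(10.6), np.float64(11.5)] 0.0694
punch in block [ 0.5281 -0.3195] [np.float64(26.5), np.float64(27.1)] 0.0593
scene block 1051 [ 0.5202 -0.2455  0.0296] [ 0.5169 -0.255 ] [np.float64(61.5), np.float64(189.8)] [-0.165  0.986]
[[-8.510e-02  9.964e-01 -3.200e-03  5.626e-01]
 [ 9.964e-01  8.510e-02  8.000e-04 -1.484e-01]
 [ 1.100e-03 -3.200e-03 -1.000e+00  2.490e-01]]
```

```bash
python3 -m crank '[{"ax":0,"ay":0,"az":0.25,"tx":0.035,"ty":0.01,"tz":0,"jaw":0.45},{"ax":0,"ay":0,"az":0.5,"tx":0.07,"ty":0.02,"tz":0,"jaw":0.45},{"ax":0,"ay":0,"az":0.75,"tx":0.1,"ty":0.03,"tz":0.01,"jaw":0.45},{"ax":0,"ay":0,"az":1,"tx":0.121,"ty":0.0345,"tz":0.03,"jaw":0.45},{"ax":0,"ay":0,"az":1,"tx":0.121,"ty":0.0345,"tz":0.07,"jaw":0.45},{"ax":0,"ay":0,"az":1,"tx":0.121,"ty":0.0345,"tz":0.11,"jaw":0.45},{"ax":0,"ay":0,"az":1,"tx":0.121,"ty":0.0345,"tz":0.149,"jaw":0.45},{"ax":0,"ay":0,"az":1,"tx":0.121,"ty":0.0345,"tz":0.149,"jaw":0.45}]' >/dev/null
python3 -m crank '[{"ax":0,"ay":0,"az":0,"tx":0,"ty":0,"tz":0.0,"jaw":0.45},{"ax":0,"ay":0,"az":0,"tx":0,"ty":0,"tz":0.0,"jaw":0.45},{"ax":0,"ay":0,"az":0,"tx":0,"ty":0,"tz":0,"jaw":0.45},{"ax":0,"ay":0,"az":0,"tx":0,"ty":0,"tz":0,"jaw":0.45}]'
python3 - <<'E'
from h import *
print(rel([.5866,-.0251,.008]).round(4),tool().round(4)[:3])
E
```

```text
clock: 15.35
eef_pos: [0.5905, -0.0245, 0.1054]
ee_rot: [0.002, 0.837, 0.547, 0.002]
contact_force: [-0.2, -0.4, 0.6]
grip_width: 0.556
finger_force: 0.0
[-0.0023 -0.0039  0.0973] [[ 4.019e-01  9.157e-01  6.100e-03  5.905e-01]
 [ 9.157e-01 -4.019e-01 -7.000e-04 -2.450e-02]
 [ 1.900e-03  5.900e-03 -1.000e+00  1.054e-01]]
```

```bash
python3 -m crank '[{"ax":0,"ay":0,"az":0,"tx":0,"ty":0,"tz":0.03,"jaw":0.45},{"ax":0,"ay":0,"az":0,"tx":0,"ty":0,"tz":0.06,"jaw":0.45},{"ax":0,"ay":0,"az":0,"tx":0,"ty":0,"tz":0.08,"jaw":0.45},{"ax":0,"ay":0,"az":0,"tx":0,"ty":0,"tz":0.08,"jaw":0.45},{"ax":0,"ay":0,"az":0,"tx":0,"ty":0,"tz":0.08,"jaw":0.45},{"ax":0,"ay":0,"az":0,"tx":0,"ty":0,"tz":0.08,"jaw":0.45},{"ax":0,"ay":0,"az":0,"tx":0,"ty":0,"tz":0.08,"jaw":0.45}]'
python3 - <<'E'
from h import *
print(rel([.5866,-.0251,.008]).round(4),tool().round(4)[:3,2])
E
```

```text
clock: 15.93
eef_pos: [0.5903, -0.0242, 0.0247]
ee_rot: [0.002, 0.837, 0.547, 0.002]
contact_force: [0.7, -0.8, 0.4]
grip_width: 0.551
finger_force: 0.0
[-0.0023 -0.0031  0.0167] [ 5.1e-03 -6.0e-04 -1.0e+00]
```

```bash
python3 -m crank '[{"ax":0,"ay":0,"az":0,"tx":-0.0023,"ty":-0.003,"tz":0.005,"jaw":0.45},{"ax":0,"ay":0,"az":0,"tx":-0.0023,"ty":-0.003,"tz":0.01,"jaw":0.45},{"ax":0,"ay":0,"az":0,"tx":-0.0023,"ty":-0.003,"tz":0.016,"jaw":0.45},{"ax":0,"ay":0,"az":0,"tx":-0.0023,"ty":-0.003,"tz":0.016,"jaw":0.45},{"ax":0,"ay":0,"az":0,"tx":-0.0023,"ty":-0.003,"tz":0.016,"jaw":1},{"ax":0,"ay":0,"az":0,"tx":-0.0023,"ty":-0.003,"tz":0.016,"jaw":1},{"ax":0,"ay":0,"az":0,"tx":-0.0023,"ty":-0.003,"tz":0.016,"jaw":1},{"ax":0,"ay":0,"az":0,"tx":-0.0023,"ty":-0.003,"tz":0.016,"jaw":1}]' 60
python3 -m crank '[{"ax":0,"ay":0,"az":0,"tx":0,"ty":0,"tz":-0.01,"jaw":1},{"ax":0,"ay":0,"az":0,"tx":0,"ty":0,"tz":-0.02,"jaw":1},{"ax":0,"ay":0,"az":0,"tx":0,"ty":0,"tz":-0.03,"jaw":1},{"ax":0,"ay":0,"az":0,"tx":0,"ty":0,"tz":-0.06,"jaw":1},{"ax":0,"ay":0,"az":0,"tx":0,"ty":0,"tz":-0.09,"jaw":1},{"ax":0,"ay":0,"az":0,"tx":0,"ty":0,"tz":-0.11,"jaw":1},{"ax":0,"ay":0,"az":0,"tx":0,"ty":0,"tz":-0.11,"jaw":1},{"ax":0,"ay":0,"az":0,"tx":0,"ty":0,"tz":-0.11,"jaw":1}]'
python3 - <<'E'
from h import *
scene_block(); print(rel([.5222,-.2806,.045]).round(4),tool().round(4)[:3,2])
E
```

```text
clock: 16.6
eef_pos: [0.5867, -0.0249, 0.0106]
ee_rot: [0.001, 0.837, 0.547, 0.002]
contact_force: [-5.2, 1.3, 22.9]
grip_width: 0.263
finger_force: 64.4
clock: 17.27
eef_pos: [0.5838, -0.0248, 0.1167]
ee_rot: [0.0, 0.837, 0.547, 0.0]
contact_force: [-0.6, 0.7, -2.0]
grip_width: 0.261
finger_force: 59.7
scene block 1016 [ 0.5193 -0.2465  0.0297] [ 0.5172 -0.2544] [np.float64(62.1), np.float64(188.8)] [-0.145  0.989]
[-0.2585  0.0479  0.0701] [-3.2e-03  3.0e-04 -1.0e+00]
```

```bash
python3 -m crank '[{"ax":0,"ay":0,"az":0,"tx":-0.04,"ty":0.008,"tz":0,"jaw":1},{"ax":0,"ay":0,"az":0,"tx":-0.08,"ty":0.016,"tz":0,"jaw":1},{"ax":0,"ay":0,"az":0,"tx":-0.12,"ty":0.024,"tz":0,"jaw":1},{"ax":0,"ay":0,"az":0,"tx":-0.16,"ty":0.032,"tz":0,"jaw":1},{"ax":0,"ay":0,"az":0,"tx":-0.2,"ty":0.04,"tz":0,"jaw":1},{"ax":0,"ay":0,"az":0,"tx":-0.235,"ty":0.045,"tz":0.02,"jaw":1},{"ax":0,"ay":0,"az":0,"tx":-0.2585,"ty":0.048,"tz":0.05,"jaw":1},{"ax":0,"ay":0,"az":0,"tx":-0.2585,"ty":0.048,"tz":0.07,"jaw":1}]' >/dev/null
python3 -m crank '[{"ax":0,"ay":0,"az":0,"tx":0,"ty":0,"tz":0,"jaw":1},{"ax":0,"ay":0,"az":0,"tx":0,"ty":0,"tz":0,"jaw":1},{"ax":0,"ay":0,"az":0,"tx":0,"ty":0,"tz":0,"jaw":1},{"ax":0,"ay":0,"az":0,"tx":0,"ty":0,"tz":0,"jaw":1},{"ax":0,"ay":0,"az":0,"tx":0,"ty":0,"tz":0,"jaw":1}]'
python3 - <<'E'
from h import *
print(rel([.5222,-.2806,.0006]).round(4),tool().round(4)[:3,2])
E
```

```text
clock: 18.4
eef_pos: [0.5258, -0.2806, 0.0476]
ee_rot: [0.001, 0.837, 0.548, 0.001]
contact_force: [-0.7, 0.7, -2.1]
grip_width: 0.264
finger_force: 59.6
[-0.0014 -0.0034  0.0469] [ 0.0023 -0.0014 -1.    ]
```

```bash
python3 -m crank '[{"ax":0,"ay":0,"az":0,"tx":-0.0014,"ty":-0.0034,"tz":0.01,"jaw":1},{"ax":0,"ay":0,"az":0,"tx":-0.0014,"ty":-0.0034,"tz":0.016,"jaw":1},{"ax":0,"ay":0,"az":0,"tx":-0.0014,"ty":-0.0034,"tz":0.02,"jaw":1},{"ax":0,"ay":0,"az":0,"tx":-0.0014,"ty":-0.0034,"tz":0.02,"jaw":1},{"ax":0,"ay":0,"az":0,"tx":-0.0014,"ty":-0.0034,"tz":0.02,"jaw":1},{"ax":0,"ay":0,"az":0,"tx":-0.0014,"ty":-0.0034,"tz":0.02,"jaw":1}]'
python3 - <<'E'
from h import *
print(rel([.5222,-.2806,.0006]).round(4),tool().round(4)[:3,2])
E
```

```text
clock: 18.9
eef_pos: [0.5207, -0.2808, 0.0259]
ee_rot: [0.0, 0.837, 0.547, 0.0]
contact_force: [0.5, -0.3, -1.0]
grip_width: 0.265
finger_force: 59.7
[0.0008 0.0014 0.0253] [ 0. -0. -1.]
```

```bash
python3 -m crank '[{"ax":0,"ay":0,"az":0,"tx":0.0008,"ty":0.001,"tz":0.005,"jaw":1},{"ax":0,"ay":0,"az":0,"tx":0.0008,"ty":0.001,"tz":0.01,"jaw":1},{"ax":0,"ay":0,"az":0,"tx":0.0008,"ty":0.001,"tz":0.015,"jaw":1},{"ax":0,"ay":0,"az":0,"tx":0.0008,"ty":0.001,"tz":0.02,"jaw":1},{"ax":0,"ay":0,"az":0,"tx":0.0008,"ty":0.001,"tz":0.024,"jaw":1},{"ax":0,"ay":0,"az":0,"tx":0.0008,"ty":0.001,"tz":0.024,"jaw":1},{"ax":0,"ay":0,"az":0,"tx":0.0008,"ty":0.001,"tz":0.024,"jaw":1}]'
```

```text
clock: 19.48
eef_pos: [0.5218, -0.2805, 0.0016]
ee_rot: [-0.0, 0.837, 0.547, -0.0]
contact_force: [0.9, -1.1, -2.8]
grip_width: 0.263
finger_force: 59.8
```

```bash
python3 -m crank '[{"ax":0,"ay":0,"az":0,"tx":0,"ty":0,"tz":0,"jaw":0.5},{"ax":0,"ay":0,"az":0,"tx":0,"ty":0,"tz":0,"jaw":0.5},{"ax":0,"ay":0,"az":0,"tx":0,"ty":0,"tz":0,"jaw":0.5},{"ax":0,"ay":0,"az":0,"tx":0,"ty":0,"tz":-0.03,"jaw":0.5},{"ax":0,"ay":0,"az":0,"tx":0,"ty":0,"tz":-0.07,"jaw":0.5},{"ax":0,"ay":0,"az":0,"tx":0.02,"ty":0,"tz":-0.1,"jaw":0.5},{"ax":0,"ay":0,"az":0,"tx":0.045,"ty":-0.01,"tz":-0.13,"jaw":0.5},{"ax":0,"ay":0,"az":0,"tx":0.07,"ty":-0.01,"tz":-0.155,"jaw":0.5}]' > /dev/null
python3 -m crank '[{"ax":0,"ay":0,"az":-0.25,"tx":0.02,"ty":-0.007,"tz":-0.03,"jaw":0.5},{"ax":0,"ay":0,"az":-0.5,"tx":0.04,"ty":-0.007,"tz":-0.06,"jaw":0.5},{"ax":0,"ay":0,"az":-0.75,"tx":0.065,"ty":-0.007,"tz":-0.09,"jaw":0.5},{"ax":0,"ay":0,"az":-1,"tx":0.065,"ty":-0.007,"tz":-0.095,"jaw":0.5},{"ax":0,"ay":0,"az":-1,"tx":0.065,"ty":-0.007,"tz":-0.095,"jaw":0.5},{"ax":0,"ay":0,"az":-1,"tx":0.065,"ty":-0.007,"tz":-0.095,"jaw":0.5},{"ax":0,"ay":0,"az":-1,"tx":0.065,"ty":-0.007,"tz":-0.095,"jaw":0.5}]'
python3 look.py
```

```text
clock: 20.73
eef_pos: [0.5591, -0.15, 0.2505]
ee_rot: [-0.001, 0.677, 0.736, -0.001]
contact_force: [-0.3, -0.0, 0.2]
grip_width: 0.499
finger_force: 0.0
block [ 0.5187 -0.257 ] [np.float64(52.6), np.float64(189.8)] [-0.153  0.988]
 bore 12 [ 0.5076 -0.1849]
 bore 16 [ 0.5118 -0.2125]
 bore 20 [ 0.5169 -0.2451]
 bore 24 [ 0.5224 -0.2807]
 bore 28 [ 0.5286 -0.3212]
punch in cutter [ 0.5888 -0.0612] [np.float64(19.2), np.float64(19.2)] 0.0696
punch in cutter [ 0.5909 -0.0933] [np.float64(14.1), np.float64(15.1)] 0.0697
punch in cutter [ 0.592  -0.1213] [np.float64(10.6), np.float64(10.7)] 0.0694
punch in block [ 0.5245 -0.2796] [np.float64(18.5), np.float64(23.2)] 0.0593
punch in block [ 0.5289 -0.3199] [np.float64(26.4), np.float64(28.5)] 0.0594
scene block 950 [ 0.5212 -0.2441  0.0296] [ 0.5174 -0.2546] [np.float64(59.0), np.float64(189.5)] [-0.158  0.988]
[[-0.0842  0.9964 -0.0036  0.5589]
 [ 0.9964  0.0842  0.0011 -0.1502]
 [ 0.0014 -0.0035 -1.      0.2499]]
```

```bash
python3 -m crank '[{"ax":0,"ay":0,"az":0,"tx":0.03,"ty":0.02,"tz":0.01,"jaw":0.5},{"ax":0,"ay":0,"az":0,"tx":0.054,"ty":0.0366,"tz":0.03,"jaw":0.5},{"ax":0,"ay":0,"az":0,"tx":0.054,"ty":0.0366,"tz":0.07,"jaw":0.5},{"ax":0,"ay":0,"az":0,"tx":0.054,"ty":0.0366,"tz":0.11,"jaw":0.5},{"ax":0,"ay":0,"az":0,"tx":0.054,"ty":0.0366,"tz":0.15,"jaw":0.5},{"ax":0,"ay":0,"az":0,"tx":0.054,"ty":0.0366,"tz":0.19,"jaw":0.5},{"ax":0,"ay":0,"az":0,"tx":0.054,"ty":0.0366,"tz":0.21,"jaw":0.5},{"ax":0,"ay":0,"az":0,"tx":0.054,"ty":0.0366,"tz":0.215,"jaw":0.5}]' >/dev/null
python3 -m crank '[{"ax":0,"ay":0,"az":0,"tx":0,"ty":0,"tz":0.0,"jaw":0.5},{"ax":0,"ay":0,"az":0,"tx":0,"ty":0,"tz":0.0,"jaw":0.5},{"ax":0,"ay":0,"az":0,"tx":0,"ty":0,"tz":0,"jaw":0.5},{"ax":0,"ay":0,"az":0,"tx":0,"ty":0,"tz":0,"jaw":0.5}]'
python3 - <<'E'
from h import *
print(rel([.5908,-.0933,.013]).round(4),tool().round(4)[:3,2])
E
```

```text
clock: 21.83
eef_pos: [0.5944, -0.0936, 0.0395]
ee_rot: [0.002, 0.676, 0.737, 0.001]
contact_force: [-0.5, 0.6, 0.1]
grip_width: 0.499
finger_force: 0.0
[ 0.0007 -0.0037  0.0265] [ 0.0046 -0.001  -1.    ]
```

```bash
python3 -m crank '[{"ax":0,"ay":0,"az":0,"tx":0.0005,"ty":-0.003,"tz":0.01,"jaw":0.5},{"ax":0,"ay":0,"az":0,"tx":0.0005,"ty":-0.003,"tz":0.02,"jaw":0.5},{"ax":0,"ay":0,"az":0,"tx":0.0005,"ty":-0.003,"tz":0.026,"jaw":0.5},{"ax":0,"ay":0,"az":0,"tx":0.0005,"ty":-0.003,"tz":0.026,"jaw":0.5},{"ax":0,"ay":0,"az":0,"tx":0.0005,"ty":-0.003,"tz":0.026,"jaw":1},{"ax":0,"ay":0,"az":0,"tx":0.0005,"ty":-0.003,"tz":0.026,"jaw":1},{"ax":0,"ay":0,"az":0,"tx":0.0005,"ty":-0.003,"tz":0.026,"jaw":1},{"ax":0,"ay":0,"az":0,"tx":0.0005,"ty":-0.003,"tz":0.026,"jaw":1}]' 60
python3 -m crank '[{"ax":0,"ay":0,"az":0,"tx":0,"ty":0,"tz":0,"jaw":1},{"ax":0,"ay":0,"az":0,"tx":0,"ty":0,"tz":-0.01,"jaw":1},{"ax":0,"ay":0,"az":0,"tx":0,"ty":0,"tz":-0.02,"jaw":1},{"ax":0,"ay":0,"az":0,"tx":0,"ty":0,"tz":-0.03,"jaw":1},{"ax":0,"ay":0,"az":0,"tx":0,"ty":0,"tz":-0.06,"jaw":1},{"ax":0,"ay":0,"az":0,"tx":0,"ty":0,"tz":-0.09,"jaw":1},{"ax":0,"ay":0,"az":0,"tx":0,"ty":0,"tz":-0.09,"jaw":1},{"ax":0,"ay":0,"az":0,"tx":0,"ty":0,"tz":-0.09,"jaw":1}]'
python3 - <<'E'
from h import *
scene_block(); print(rel([.5118,-.2125,.05]).round(4),tool().round(4)[:3,2])
E
```

```text
clock: 22.5
eef_pos: [0.5893, -0.0927, 0.0111]
ee_rot: [0.0, 0.676, 0.737, 0.0]
contact_force: [0.6, 0.1, -0.7]
grip_width: 0.167
finger_force: 58.4
clock: 23.17
eef_pos: [0.5913, -0.0933, 0.1048]
ee_rot: [0.003, 0.676, 0.737, 0.001]
contact_force: [-0.5, -0.5, -1.3]
grip_width: 0.162
finger_force: 59.5
scene block 1000 [ 0.521  -0.2471  0.0297] [ 0.5174 -0.2547] [np.float64(60.9), np.float64(189.4)] [-0.152  0.988]
[-0.1124 -0.0879  0.0526] [ 1.6e-03 -5.0e-04 -1.0e+00]
```

```bash
python3 -m crank '[{"ax":0,"ay":0,"az":0,"tx":-0.025,"ty":-0.02,"tz":0,"jaw":1},{"ax":0,"ay":0,"az":0,"tx":-0.05,"ty":-0.04,"tz":0,"jaw":1},{"ax":0,"ay":0,"az":0,"tx":-0.075,"ty":-0.06,"tz":0,"jaw":1},{"ax":0,"ay":0,"az":0,"tx":-0.1,"ty":-0.08,"tz":0,"jaw":1},{"ax":0,"ay":0,"az":0,"tx":-0.112,"ty":-0.088,"tz":0.02,"jaw":1},{"ax":0,"ay":0,"az":0,"tx":-0.112,"ty":-0.088,"tz":0.05,"jaw":1},{"ax":0,"ay":0,"az":0,"tx":-0.112,"ty":-0.088,"tz":0.06,"jaw":1},{"ax":0,"ay":0,"az":0,"tx":-0.112,"ty":-0.088,"tz":0.06,"jaw":1}]' >/dev/null
python3 -m crank '[{"ax":0,"ay":0,"az":0,"tx":0,"ty":0,"tz":0,"jaw":1},{"ax":0,"ay":0,"az":0,"tx":0,"ty":0,"tz":0,"jaw":1},{"ax":0,"ay":0,"az":0,"tx":0,"ty":0,"tz":0,"jaw":1},{"ax":0,"ay":0,"az":0,"tx":0,"ty":0,"tz":0,"jaw":1}]'
python3 - <<'E'
from h import *
print(rel([.5118,-.2122,.0011]).round(4),tool().round(4)[:3,2])
E
```

```text
clock: 24.22
eef_pos: [0.5126, -0.212, 0.0424]
ee_rot: [0.001, 0.675, 0.738, 0.0]
contact_force: [-0.4, -0.3, 0.4]
grip_width: 0.165
finger_force: 59.5
[-0.     -0.0009  0.0413] [ 0.0023 -0.0012 -1.    ]
```

```bash
python3 -m crank '[{"ax":0,"ay":0,"az":0,"tx":0,"ty":-0.0006,"tz":0.012,"jaw":1},{"ax":0,"ay":0,"az":0,"tx":0,"ty":-0.0006,"tz":0.016,"jaw":1},{"ax":0,"ay":0,"az":0,"tx":0,"ty":-0.0006,"tz":0.019,"jaw":1},{"ax":0,"ay":0,"az":0,"tx":0,"ty":-0.0006,"tz":0.022,"jaw":1},{"ax":0,"ay":0,"az":0,"tx":0,"ty":-0.0006,"tz":0.025,"jaw":1},{"ax":0,"ay":0,"az":0,"tx":0,"ty":-0.0006,"tz":0.025,"jaw":1}]'
```

```text
clock: 24.72
eef_pos: [0.5105, -0.2119, 0.0152]
ee_rot: [-0.0, 0.676, 0.737, 0.0]
contact_force: [1.6, 0.6, 0.1]
grip_width: 0.167
finger_force: 59.7
```

Entered with no vertical force. I'll seat it, release, and go to the view pose.

```bash
python3 -m crank '[{"ax":0,"ay":0,"az":0,"tx":0,"ty":0,"tz":0.005,"jaw":1},{"ax":0,"ay":0,"az":0,"tx":0,"ty":0,"tz":0.01,"jaw":1},{"ax":0,"ay":0,"az":0,"tx":0,"ty":0,"tz":0.0145,"jaw":1},{"ax":0,"ay":0,"az":0,"tx":0,"ty":0,"tz":0.0145,"jaw":1},{"ax":0,"ay":0,"az":0,"tx":0,"ty":0,"tz":0.0145,"jaw":1}]'
python3 -m crank '[{"ax":0,"ay":0,"az":0,"tx":0,"ty":0,"tz":0,"jaw":0.5},{"ax":0,"ay":0,"az":0,"tx":0,"ty":0,"tz":0,"jaw":0.5},{"ax":0,"ay":0,"az":0,"tx":0,"ty":0,"tz":0,"jaw":0.5},{"ax":0,"ay":0,"az":0,"tx":0,"ty":0,"tz":-0.03,"jaw":0.5},{"ax":0,"ay":0,"az":0,"tx":0,"ty":0,"tz":-0.07,"jaw":0.5},{"ax":0,"ay":0,"az":0,"tx":0.01,"ty":0.01,"tz":-0.11,"jaw":0.5},{"ax":0,"ay":0,"az":0,"tx":0.03,"ty":0.03,"tz":-0.14,"jaw":0.5},{"ax":0,"ay":0,"az":0,"tx":0.05,"ty":0.045,"tz":-0.17,"jaw":0.5}]' > /dev/null
python3 -m crank '[{"ax":0,"ay":0,"az":0,"tx":0.008,"ty":0.01,"tz":-0.03,"jaw":0.5},{"ax":0,"ay":0,"az":0,"tx":0.008,"ty":0.01,"tz":-0.06,"jaw":0.5},{"ax":0,"ay":0,"az":0,"tx":0.008,"ty":0.01,"tz":-0.08,"jaw":0.5},{"ax":0,"ay":0,"az":0,"tx":0.008,"ty":0.01,"tz":-0.08,"jaw":0.5},{"ax":0,"ay":0,"az":0,"tx":0.008,"ty":0.01,"tz":-0.08,"jaw":0.5},{"ax":0,"ay":0,"az":0,"tx":0.008,"ty":0.01,"tz":-0.08,"jaw":0.5}]'
python3 look.py
```

```text
clock: 25.13
eef_pos: [0.5106, -0.212, 0.0011]
ee_rot: [-0.0, 0.676, 0.737, 0.0]
contact_force: [1.1, -0.5, -1.7]
grip_width: 0.162
finger_force: 59.7
clock: 26.3
eef_pos: [0.5594, -0.1492, 0.2502]
ee_rot: [-0.001, 0.676, 0.737, -0.0]
contact_force: [0.8, 0.2, -0.0]
grip_width: 0.499
finger_force: 0.0
block [ 0.5186 -0.2566] [np.float64(52.6), np.float64(188.9)] [-0.151  0.988]
 bore 12 [ 0.5075 -0.1844]
 bore 16 [ 0.5118 -0.2121]
 bore 20 [ 0.5168 -0.2447]
 bore 24 [ 0.5222 -0.2803]
 bore 28 [ 0.5284 -0.3208]
punch in cutter [ 0.5889 -0.0613] [np.float64(19.1), np.float64(19.3)] 0.0696
punch in cutter [ 0.5924 -0.1213] [np.float64(10.8), np.float64(11.0)] 0.0694
punch in block [ 0.5117 -0.2122] [np.float64(15.2), np.float64(15.3)] 0.0593
punch in block [ 0.5246 -0.2799] [np.float64(17.5), np.float64(23.6)] 0.0593
punch in block [ 0.5293 -0.3203] [np.float64(25.4), np.float64(28.1)] 0.0594
scene block 953 [ 0.5225 -0.247   0.0297] [ 0.5186 -0.2552] [np.float64(58.7), np.float64(189.1)] [-0.162  0.987]
[[-0.0866  0.9962 -0.004   0.5588]
 [ 0.9962  0.0866  0.0014 -0.1491]
 [ 0.0017 -0.0038 -1.      0.2491]]
```

```bash
python3 -m crank '[{"ax":0,"ay":0,"az":0,"tx":0.02,"ty":0.02,"tz":0.01,"jaw":0.5},{"ax":0,"ay":0,"az":0,"tx":0.0245,"ty":0.034,"tz":0.03,"jaw":0.5},{"ax":0,"ay":0,"az":0,"tx":0.0245,"ty":0.034,"tz":0.07,"jaw":0.5},{"ax":0,"ay":0,"az":0,"tx":0.0245,"ty":0.034,"tz":0.11,"jaw":0.5},{"ax":0,"ay":0,"az":0,"tx":0.0245,"ty":0.034,"tz":0.15,"jaw":0.5},{"ax":0,"ay":0,"az":0,"tx":0.0245,"ty":0.034,"tz":0.19,"jaw":0.5},{"ax":0,"ay":0,"az":0,"tx":0.0245,"ty":0.034,"tz":0.21,"jaw":0.5},{"ax":0,"ay":0,"az":0,"tx":0.0245,"ty":0.034,"tz":0.21,"jaw":0.5}]' >/dev/null
python3 -m crank '[{"ax":0,"ay":0,"az":0,"tx":0,"ty":0,"tz":0.0,"jaw":0.5},{"ax":0,"ay":0,"az":0,"tx":0,"ty":0,"tz":0.0,"jaw":0.5},{"ax":0,"ay":0,"az":0,"tx":0,"ty":0,"tz":0,"jaw":0.5},{"ax":0,"ay":0,"az":0,"tx":0,"ty":0,"tz":0,"jaw":0.5}]'
python3 - <<'E'
from h import *
print(rel([.5922,-.1213,.013]).round(4),tool().round(4)[:3,2])
E
```

```text
clock: 27.4
eef_pos: [0.5943, -0.1227, 0.044]
ee_rot: [0.002, 0.676, 0.737, 0.001]
contact_force: [-0.4, 0.1, 0.9]
grip_width: 0.499
finger_force: 0.0
[ 0.0016 -0.0021  0.031 ] [ 0.0045 -0.0013 -1.    ]
```

```bash
python3 -m crank '[{"ax":0,"ay":0,"az":0,"tx":0.0013,"ty":-0.0015,"tz":0.01,"jaw":0.5},{"ax":0,"ay":0,"az":0,"tx":0.0013,"ty":-0.0015,"tz":0.02,"jaw":0.5},{"ax":0,"ay":0,"az":0,"tx":0.0013,"ty":-0.0015,"tz":0.029,"jaw":0.5},{"ax":0,"ay":0,"az":0,"tx":0.0013,"ty":-0.0015,"tz":0.029,"jaw":0.5},{"ax":0,"ay":0,"az":0,"tx":0.0013,"ty":-0.0015,"tz":0.029,"jaw":1},{"ax":0,"ay":0,"az":0,"tx":0.0013,"ty":-0.0015,"tz":0.029,"jaw":1},{"ax":0,"ay":0,"az":0,"tx":0.0013,"ty":-0.0015,"tz":0.029,"jaw":1},{"ax":0,"ay":0,"az":0,"tx":0.0013,"ty":-0.0015,"tz":0.029,"jaw":1}]' 50
python3 -m crank '[{"ax":0,"ay":0,"az":0,"tx":0,"ty":0,"tz":0,"jaw":1},{"ax":0,"ay":0,"az":0,"tx":0,"ty":0,"tz":-0.01,"jaw":1},{"ax":0,"ay":0,"az":0,"tx":0,"ty":0,"tz":-0.02,"jaw":1},{"ax":0,"ay":0,"az":0,"tx":0,"ty":0,"tz":-0.03,"jaw":1},{"ax":0,"ay":0,"az":0,"tx":0,"ty":0,"tz":-0.06,"jaw":1},{"ax":0,"ay":0,"az":0,"tx":0,"ty":0,"tz":-0.09,"jaw":1},{"ax":0,"ay":0,"az":0,"tx":0,"ty":0,"tz":-0.09,"jaw":1},{"ax":0,"ay":0,"az":0,"tx":0,"ty":0,"tz":-0.09,"jaw":1}]'
python3 - <<'E'
from h import *
scene_block(); print(rel([.5075,-.1845,.05]).round(4),tool().round(4)[:3,2])
E
```

```text
clock: 28.07
eef_pos: [0.5909, -0.121, 0.0128]
ee_rot: [0.0, 0.676, 0.737, 0.0]
contact_force: [0.2, -1.2, -0.4]
grip_width: 0.12
finger_force: 48.6
clock: 28.73
eef_pos: [0.5928, -0.1216, 0.1065]
ee_rot: [0.003, 0.676, 0.737, 0.001]
contact_force: [0.3, -0.3, -0.7]
grip_width: 0.125
finger_force: 49.4
scene block 519 [ 0.5107 -0.2059  0.0297] [ 0.5124 -0.2156] [np.float64(60.3), np.float64(110.4)] [-0.158  0.987]
[-0.0559 -0.0887  0.0541] [ 1.9e-03 -7.0e-04 -1.0e+00]
```

```bash
python3 -m crank '[{"ax":0,"ay":0,"az":0,"tx":-0.02,"ty":-0.03,"tz":0,"jaw":1},{"ax":0,"ay":0,"az":0,"tx":-0.04,"ty":-0.06,"tz":0,"jaw":1},{"ax":0,"ay":0,"az":0,"tx":-0.05,"ty":-0.08,"tz":0,"jaw":1},{"ax":0,"ay":0,"az":0,"tx":-0.056,"ty":-0.089,"tz":0,"jaw":1},{"ax":0,"ay":0,"az":0,"tx":-0.056,"ty":-0.089,"tz":0.02,"jaw":1},{"ax":0,"ay":0,"az":0,"tx":-0.056,"ty":-0.089,"tz":0.05,"jaw":1},{"ax":0,"ay":0,"az":0,"tx":-0.056,"ty":-0.089,"tz":0.06,"jaw":1},{"ax":0,"ay":0,"az":0,"tx":-0.056,"ty":-0.089,"tz":0.06,"jaw":1}]' >/dev/null
python3 -m crank '[{"ax":0,"ay":0,"az":0,"tx":0,"ty":0,"tz":0,"jaw":1},{"ax":0,"ay":0,"az":0,"tx":0,"ty":0,"tz":0,"jaw":1},{"ax":0,"ay":0,"az":0,"tx":0,"ty":0,"tz":0,"jaw":1},{"ax":0,"ay":0,"az":0,"tx":0,"ty":0,"tz":0,"jaw":1}]'
python3 - <<'E'
from h import *
print(rel([.5075,-.1847,.0028]).round(4),tool().round(4)[:3,2])
E
```

```text
clock: 29.78
eef_pos: [0.5081, -0.1848, 0.0438]
ee_rot: [0.001, 0.676, 0.737, 0.0]
contact_force: [-0.6, 0.5, 0.2]
grip_width: 0.122
finger_force: 49.4
[ 0.0002 -0.0006  0.041 ] [ 0.0024 -0.0011 -1.    ]
```

```bash
python3 -m crank '[{"ax":0,"ay":0,"az":0,"tx":0.0002,"ty":0.0006,"tz":0.012,"jaw":1},{"ax":0,"ay":0,"az":0,"tx":0.0002,"ty":0.0006,"tz":0.016,"jaw":1},{"ax":0,"ay":0,"az":0,"tx":0.0002,"ty":0.0006,"tz":0.019,"jaw":1},{"ax":0,"ay":0,"az":0,"tx":0.0002,"ty":0.0006,"tz":0.022,"jaw":1},{"ax":0,"ay":0,"az":0,"tx":0.0002,"ty":0.0006,"tz":0.025,"jaw":1},{"ax":0,"ay":0,"az":0,"tx":0.0002,"ty":0.0006,"tz":0.025,"jaw":1}]'
```

```text
clock: 30.28
eef_pos: [0.5066, -0.1839, 0.0166]
ee_rot: [-0.001, 0.676, 0.737, -0.0]
contact_force: [-0.5, 0.1, -0.2]
grip_width: 0.118
finger_force: 49.4
```

```bash
python3 -m crank '[{"ax":0,"ay":0,"az":0,"tx":0,"ty":0,"tz":0.005,"jaw":1},{"ax":0,"ay":0,"az":0,"tx":0,"ty":0,"tz":0.01,"jaw":1},{"ax":0,"ay":0,"az":0,"tx":0,"ty":0,"tz":0.014,"jaw":1},{"ax":0,"ay":0,"az":0,"tx":0,"ty":0,"tz":0.014,"jaw":1},{"ax":0,"ay":0,"az":0,"tx":0,"ty":0,"tz":0.014,"jaw":1}]'
python3 -m crank '[{"ax":0,"ay":0,"az":0,"tx":0,"ty":0,"tz":0,"jaw":0.5},{"ax":0,"ay":0,"az":0,"tx":0,"ty":0,"tz":0,"jaw":0.5},{"ax":0,"ay":0,"az":0,"tx":0,"ty":0,"tz":0,"jaw":0.5},{"ax":0,"ay":0,"az":0,"tx":0,"ty":0,"tz":-0.03,"jaw":0.5},{"ax":0,"ay":0,"az":0,"tx":0,"ty":0,"tz":-0.07,"jaw":0.5},{"ax":0,"ay":0,"az":0,"tx":0.01,"ty":0,"tz":-0.11,"jaw":0.5},{"ax":0,"ay":0,"az":0,"tx":0.03,"ty":-0.01,"tz":-0.14,"jaw":0.5},{"ax":0,"ay":0,"az":0,"tx":0.04,"ty":-0.02,"tz":-0.17,"jaw":0.5}]' > /dev/null
python3 -m crank '[{"ax":0,"ay":0,"az":0.25,"tx":0.02,"ty":0,"tz":-0.03,"jaw":0.5},{"ax":0,"ay":0,"az":0.5,"tx":0.035,"ty":0,"tz":-0.06,"jaw":0.5},{"ax":0,"ay":0,"az":0.75,"tx":0.035,"ty":0,"tz":-0.08,"jaw":0.5},{"ax":0,"ay":0,"az":1,"tx":0.035,"ty":0,"tz":-0.08,"jaw":0.5},{"ax":0,"ay":0,"az":1,"tx":0.035,"ty":0,"tz":-0.08,"jaw":0.5}]' >/dev/null
python3 -m crank '[{"ax":0,"ay":0,"az":0.25,"tx":0,"ty":0,"tz":0,"jaw":0.5},{"ax":0,"ay":0,"az":0.5,"tx":0,"ty":0,"tz":0,"jaw":0.5},{"ax":0,"ay":0,"az":0.75,"tx":0,"ty":0,"tz":0,"jaw":0.5},{"ax":0,"ay":0,"az":1,"tx":0,"ty":0,"tz":0,"jaw":0.5},{"ax":0,"ay":0,"az":1,"tx":0,"ty":0,"tz":0,"jaw":0.5}]' >/dev/null
python3 -m crank '[{"ax":0,"ay":0,"az":0.25,"tx":0,"ty":0,"tz":0,"jaw":0.5},{"ax":0,"ay":0,"az":0.5,"tx":0,"ty":0,"tz":0,"jaw":0.5},{"ax":0,"ay":0,"az":0.75,"tx":0,"ty":0,"tz":0,"jaw":0.5},{"ax":0,"ay":0,"az":1,"tx":0,"ty":0,"tz":0,"jaw":0.5},{"ax":0,"ay":0,"az":1,"tx":0,"ty":0,"tz":0,"jaw":0.5},{"ax":0,"ay":0,"az":1,"tx":0,"ty":0,"tz":0,"jaw":0.5},{"ax":0,"ay":0,"az":1,"tx":0,"ty":0,"tz":0,"jaw":0.5}]'
python3 look.py
```

```text
clock: 30.7
eef_pos: [0.5071, -0.1841, 0.0031]
ee_rot: [-0.0, 0.676, 0.737, -0.0]
contact_force: [-0.7, 0.5, -0.9]
grip_width: 0.119
finger_force: 49.5
clock: 32.78
eef_pos: [0.4805, -0.1112, 0.253]
ee_rot: [-0.0, 0.997, 0.081, -0.0]
contact_force: [0.2, -0.7, -0.2]
grip_width: 0.503
finger_force: 0.0
block [ 0.5192 -0.2571] [np.float64(52.9), np.float64(189.1)] [-0.152  0.988]
 bore 12 [ 0.508  -0.1849]
 bore 16 [ 0.5123 -0.2126]
 bore 20 [ 0.5173 -0.2452]
 bore 24 [ 0.5228 -0.2808]
 bore 28 [ 0.529  -0.3213]
punch in cutter [ 0.5886 -0.0614] [np.float64(18.0), np.float64(19.5)] 0.0695
punch in block [ 0.5288 -0.3199] [np.float64(27.7), np.float64(28.1)] 0.0593
punch in block [ 0.5218 -0.28  ] [np.float64(23.8), np.float64(23.9)] 0.0594
punch in block [ 0.5087 -0.1847] [np.float64(10.7), np.float64(11.0)] 0.0595
punch in block [ 0.5118 -0.2125] [np.float64(14.1), np.float64(14.6)] 0.0592
scene block 877 [ 0.5235 -0.2499  0.0297] [ 0.5184 -0.2542] [np.float64(62.1), np.float64(189.9)] [-0.188  0.982]
[[ 9.871e-01  1.600e-01 -4.000e-04  4.807e-01]
 [ 1.600e-01 -9.871e-01  2.000e-04 -1.112e-01]
 [-3.000e-04 -2.000e-04 -1.000e+00  2.533e-01]]
```

```bash
python3 -m crank '[{"ax":0,"ay":0,"az":0,"tx":0.035,"ty":-0.01,"tz":0,"jaw":0.5},{"ax":0,"ay":0,"az":0,"tx":0.07,"ty":-0.02,"tz":0,"jaw":0.5},{"ax":0,"ay":0,"az":0,"tx":0.1,"ty":-0.03,"tz":0.0,"jaw":0.5},{"ax":0,"ay":0,"az":0,"tx":0.115,"ty":-0.032,"tz":0.02,"jaw":0.5},{"ax":0,"ay":0,"az":0,"tx":0.115,"ty":-0.032,"tz":0.06,"jaw":0.5},{"ax":0,"ay":0,"az":0,"tx":0.115,"ty":-0.032,"tz":0.1,"jaw":0.5},{"ax":0,"ay":0,"az":0,"tx":0.115,"ty":-0.032,"tz":0.13,"jaw":0.5},{"ax":0,"ay":0,"az":0,"tx":0.115,"ty":-0.032,"tz":0.13,"jaw":0.5}]' >/dev/null
python3 -m crank '[{"ax":0,"ay":0,"az":0,"tx":0,"ty":0,"tz":0.0,"jaw":0.5},{"ax":0,"ay":0,"az":0,"tx":0,"ty":0,"tz":0.0,"jaw":0.5},{"ax":0,"ay":0,"az":0,"tx":0,"ty":0,"tz":0,"jaw":0.5},{"ax":0,"ay":0,"az":0,"tx":0,"ty":0,"tz":0,"jaw":0.5}]'
python3 - <<'E'
from h import *
print(rel([.5888,-.0613,.013]).round(4),tool().round(4)[:3,2])
E
```

```text
clock: 33.88
eef_pos: [0.5918, -0.062, 0.1267]
ee_rot: [0.001, 0.997, 0.079, 0.003]
contact_force: [-0.3, -0.4, 0.4]
grip_width: 0.503
finger_force: 0.0
[-0.0035 -0.0014  0.1137] [ 0.0058 -0.001  -1.    ]
```

```bash
python3 -m crank '[{"ax":0,"ay":0,"az":0,"tx":-0.0028,"ty":-0.0005,"tz":0.03,"jaw":0.5},{"ax":0,"ay":0,"az":0,"tx":-0.0028,"ty":-0.0005,"tz":0.06,"jaw":0.5},{"ax":0,"ay":0,"az":0,"tx":-0.0028,"ty":-0.0005,"tz":0.085,"jaw":0.5},{"ax":0,"ay":0,"az":0,"tx":-0.0028,"ty":-0.0005,"tz":0.085,"jaw":0.5},{"ax":0,"ay":0,"az":0,"tx":-0.0028,"ty":-0.0005,"tz":0.085,"jaw":0.5},{"ax":0,"ay":0,"az":0,"tx":-0.0028,"ty":-0.0005,"tz":0.085,"jaw":0.5},{"ax":0,"ay":0,"az":0,"tx":-0.0028,"ty":-0.0005,"tz":0.085,"jaw":0.5}]'
python3 - <<'E'
from h import *
print(rel([.5888,-.0613,.0125]).round(4),tool().round(4)[:3,2])
E
```

```text
clock: 34.47
eef_pos: [0.5892, -0.0619, 0.0414]
ee_rot: [0.001, 0.997, 0.079, 0.003]
contact_force: [0.2, -0.1, 0.6]
grip_width: 0.497
finger_force: 0.0
[-0.0005 -0.0007  0.0289] [ 5.3e-03 -9.0e-04 -1.0e+00]
```

```bash
python3 -m crank '[{"ax":0,"ay":0,"az":0,"tx":-0.0003,"ty":-0.0007,"tz":0.01,"jaw":0.5},{"ax":0,"ay":0,"az":0,"tx":-0.0003,"ty":-0.0007,"tz":0.02,"jaw":0.5},{"ax":0,"ay":0,"az":0,"tx":-0.0003,"ty":-0.0007,"tz":0.0285,"jaw":0.5},{"ax":0,"ay":0,"az":0,"tx":-0.0003,"ty":-0.0007,"tz":0.0285,"jaw":0.5},{"ax":0,"ay":0,"az":0,"tx":-0.0003,"ty":-0.0007,"tz":0.0285,"jaw":1},{"ax":0,"ay":0,"az":0,"tx":-0.0003,"ty":-0.0007,"tz":0.0285,"jaw":1},{"ax":0,"ay":0,"az":0,"tx":-0.0003,"ty":-0.0007,"tz":0.0285,"jaw":1},{"ax":0,"ay":0,"az":0,"tx":-0.0003,"ty":-0.0007,"tz":0.0285,"jaw":1}]' 60
python3 -m crank '[{"ax":0,"ay":0,"az":0,"tx":0,"ty":0,"tz":0,"jaw":1},{"ax":0,"ay":0,"az":0,"tx":0,"ty":0,"tz":-0.01,"jaw":1},{"ax":0,"ay":0,"az":0,"tx":0,"ty":0,"tz":-0.02,"jaw":1},{"ax":0,"ay":0,"az":0,"tx":0,"ty":0,"tz":-0.03,"jaw":1},{"ax":0,"ay":0,"az":0,"tx":0,"ty":0,"tz":-0.06,"jaw":1},{"ax":0,"ay":0,"az":0,"tx":0,"ty":0,"tz":-0.1,"jaw":1},{"ax":0,"ay":0,"az":0,"tx":0,"ty":0,"tz":-0.14,"jaw":1},{"ax":0,"ay":0,"az":0,"tx":0,"ty":0,"tz":-0.14,"jaw":1}]'
python3 - <<'E'
from h import *
scene_block(); print(rel([.5172,-.2450,.11]).round(4),tool().round(4)[:3,2])
E
```

```text
clock: 35.13
eef_pos: [0.5873, -0.061, 0.0109]
ee_rot: [0.0, 0.997, 0.079, 0.001]
contact_force: [-0.1, -0.1, 6.4]
grip_width: 0.211
finger_force: 60.2
clock: 35.8
eef_pos: [0.5919, -0.0615, 0.16]
ee_rot: [0.002, 0.997, 0.079, 0.007]
contact_force: [1.8, 0.1, -0.1]
grip_width: 0.213
finger_force: 59.5
scene block 924 [ 0.5231 -0.2494  0.0297] [ 0.5183 -0.2552] [np.float64(58.5), np.float64(190.0)] [-0.15   0.989]
[-0.1013  0.1699  0.0461] [ 0.0104 -0.0015 -0.9999]
```

```bash
python3 -m crank '[{"ax":0,"ay":0,"az":-0.2,"tx":-0.015,"ty":0.03,"tz":0,"jaw":1},{"ax":0,"ay":0,"az":-0.4,"tx":-0.035,"ty":0.06,"tz":0,"jaw":1},{"ax":0,"ay":0,"az":-0.6,"tx":-0.055,"ty":0.09,"tz":0,"jaw":1},{"ax":0,"ay":0,"az":-0.8,"tx":-0.072,"ty":0.12,"tz":0,"jaw":1},{"ax":0,"ay":0,"az":-1,"tx":-0.09,"ty":0.15,"tz":0,"jaw":1},{"ax":0,"ay":0,"az":-1,"tx":-0.1,"ty":0.17,"tz":0,"jaw":1},{"ax":0,"ay":0,"az":-1,"tx":-0.1,"ty":0.17,"tz":0,"jaw":1}]' >/dev/null
python3 -m crank '[{"ax":0,"ay":0,"az":-0.25,"tx":0,"ty":0,"tz":0,"jaw":1},{"ax":0,"ay":0,"az":-0.5,"tx":0,"ty":0,"tz":0,"jaw":1},{"ax":0,"ay":0,"az":-0.75,"tx":0,"ty":0,"tz":0,"jaw":1},{"ax":0,"ay":0,"az":-1,"tx":0,"ty":0,"tz":0,"jaw":1},{"ax":0,"ay":0,"az":-1,"tx":0,"ty":0,"tz":0,"jaw":1}]' >/dev/null
python3 -m crank '[{"ax":0,"ay":0,"az":-0.25,"tx":0,"ty":0,"tz":0,"jaw":1},{"ax":0,"ay":0,"az":-0.5,"tx":0,"ty":0,"tz":0,"jaw":1},{"ax":0,"ay":0,"az":-0.75,"tx":0,"ty":0,"tz":0,"jaw":1},{"ax":0,"ay":0,"az":-1,"tx":0,"ty":0,"tz":0,"jaw":1},{"ax":0,"ay":0,"az":-1,"tx":0,"ty":0,"tz":0,"jaw":1},{"ax":0,"ay":0,"az":-1,"tx":0,"ty":0,"tz":0,"jaw":1}]'
python3 - <<'E'
from h import *
print(rel([.5173,-.2467,.06]).round(4),tool().round(4)[:3,2])
E
```

```text
clock: 37.35
eef_pos: [0.5135, -0.2435, 0.1493]
ee_rot: [-0.001, 0.677, 0.736, -0.0]
contact_force: [0.3, -0.0, -1.7]
grip_width: 0.215
finger_force: 59.6
[-0.0036  0.0037  0.0893] [-0.0016  0.0013 -1.    ]
```

```bash
python3 -m crank '[{"ax":0,"ay":0,"az":0,"tx":-0.0036,"ty":0.0037,"tz":0.03,"jaw":1},{"ax":0,"ay":0,"az":0,"tx":-0.0036,"ty":0.0037,"tz":0.06,"jaw":1},{"ax":0,"ay":0,"az":0,"tx":-0.0036,"ty":0.0037,"tz":0.09,"jaw":1},{"ax":0,"ay":0,"az":0,"tx":-0.0036,"ty":0.0037,"tz":0.1,"jaw":1},{"ax":0,"ay":0,"az":0,"tx":-0.0036,"ty":0.0037,"tz":0.105,"jaw":1},{"ax":0,"ay":0,"az":0,"tx":-0.0036,"ty":0.0037,"tz":0.105,"jaw":1},{"ax":0,"ay":0,"az":0,"tx":-0.0036,"ty":0.0037,"tz":0.105,"jaw":1},{"ax":0,"ay":0,"az":0,"tx":-0.0036,"ty":0.0037,"tz":0.105,"jaw":1}]'
python3 - <<'E'
from h import *
scene_block(); print(rel([.5173,-.2467,.001]).round(4),tool().round(4)[:3,2])
E
```

```text
clock: 38.02
eef_pos: [0.5199, -0.2487, 0.047]
ee_rot: [0.002, 0.676, 0.737, 0.0]
contact_force: [-0.2, -1.2, -0.8]
grip_width: 0.214
finger_force: 59.6
scene block 581 [ 0.5175 -0.2132  0.0298] [ 0.5127 -0.2167] [np.float64(59.4), np.float64(112.9)] [-0.165  0.986]
[ 0.0023 -0.0025  0.0461] [ 0.0035 -0.002  -1.    ]
```

```bash
python3 -m crank '[{"ax":0,"ay":0,"az":0,"tx":0.0018,"ty":-0.0015,"tz":0.01,"jaw":1},{"ax":0,"ay":0,"az":0,"tx":0.0018,"ty":-0.0015,"tz":0.018,"jaw":1},{"ax":0,"ay":0,"az":0,"tx":0.0018,"ty":-0.0015,"tz":0.018,"jaw":1},{"ax":0,"ay":0,"az":0,"tx":0.0018,"ty":-0.0015,"tz":0.018,"jaw":1},{"ax":0,"ay":0,"az":0,"tx":0.0018,"ty":-0.0015,"tz":0.018,"jaw":1},{"ax":0,"ay":0,"az":0,"tx":0.0018,"ty":-0.0015,"tz":0.018,"jaw":1}]'
python3 - <<'E'
from h import *
print(rel([.5173,-.2467,.001]).round(4),tool().round(4)[:3,2])
E
```

```text
clock: 38.57
eef_pos: [0.5166, -0.2461, 0.0271]
ee_rot: [0.0, 0.676, 0.737, 0.0]
contact_force: [0.5, -0.5, -1.7]
grip_width: 0.216
finger_force: 59.6
[-0.0006  0.0006  0.0261] [ 3.e-04 -1.e-04 -1.e+00]
```

```bash
python3 -m crank '[{"ax":0,"ay":0,"az":0,"tx":-0.0006,"ty":0.0006,"tz":0.005,"jaw":1},{"ax":0,"ay":0,"az":0,"tx":-0.0006,"ty":0.0006,"tz":0.008,"jaw":1},{"ax":0,"ay":0,"az":0,"tx":-0.0006,"ty":0.0006,"tz":0.011,"jaw":1},{"ax":0,"ay":0,"az":0,"tx":-0.0006,"ty":0.0006,"tz":0.014,"jaw":1},{"ax":0,"ay":0,"az":0,"tx":-0.0006,"ty":0.0006,"tz":0.014,"jaw":1},{"ax":0,"ay":0,"az":0,"tx":-0.0006,"ty":0.0006,"tz":0.014,"jaw":1}]'
```

```text
clock: 39.07
eef_pos: [0.5168, -0.2464, 0.0123]
ee_rot: [-0.0, 0.676, 0.737, -0.0]
contact_force: [-0.0, -1.0, -1.5]
grip_width: 0.208
finger_force: 59.9
```

```bash
python3 -m crank '[{"ax":0,"ay":0,"az":0,"tx":0,"ty":0,"tz":0.005,"jaw":1},{"ax":0,"ay":0,"az":0,"tx":0,"ty":0,"tz":0.0115,"jaw":1},{"ax":0,"ay":0,"az":0,"tx":0,"ty":0,"tz":0.0115,"jaw":1},{"ax":0,"ay":0,"az":0,"tx":0,"ty":0,"tz":0.0115,"jaw":0.5},{"ax":0,"ay":0,"az":0,"tx":0,"ty":0,"tz":0.0115,"jaw":0.5},{"ax":0,"ay":0,"az":0,"tx":0,"ty":0,"tz":0.0115,"jaw":0.5}]'
python3 -m crank '[{"ax":0,"ay":0,"az":0,"tx":0,"ty":0,"tz":-0.03,"jaw":0.3},{"ax":0,"ay":0,"az":0,"tx":0,"ty":0,"tz":-0.07,"jaw":0.3},{"ax":0,"ay":0,"az":0,"tx":0,"ty":0,"tz":-0.11,"jaw":0.3},{"ax":0,"ay":0,"az":0,"tx":0,"ty":0.0,"tz":-0.15,"jaw":0.3},{"ax":0,"ay":0,"az":0,"tx":0.03,"ty":0.02,"tz":-0.18,"jaw":0.3},{"ax":0,"ay":0,"az":0,"tx":0.06,"ty":0.03,"tz":-0.21,"jaw":0.3},{"ax":0,"ay":0,"az":0,"tx":0.095,"ty":0.05,"tz":-0.23,"jaw":0.3},{"ax":0,"ay":0,"az":0,"tx":0.1,"ty":0.05,"tz":-0.25,"jaw":0.3}]' >/dev/null
python3 -m crank '[{"ax":0,"ay":0,"az":0,"tx":0,"ty":0,"tz":0,"jaw":0.3},{"ax":0,"ay":0,"az":0,"tx":0,"ty":0,"tz":0,"jaw":0.3},{"ax":0,"ay":0,"az":0,"tx":0,"ty":0,"tz":0,"jaw":0.3}]'
python3 look.py
python3 -m crank '[{"ax":0,"ay":0,"az":0,"tx":0.04,"ty":-0.01,"tz":0,"jaw":0.3},{"ax":0,"ay":0,"az":0,"tx":0.08,"ty":-0.02,"tz":-0.01,"jaw":0.3},{"ax":0,"ay":0,"az":0,"tx":0.12,"ty":-0.03,"tz":-0.02,"jaw":0.3},{"ax":0,"ay":0,"az":0,"tx":0.16,"ty":-0.04,"tz":-0.03,"jaw":0.3},{"ax":0,"ay":0,"az":0,"tx":0.2,"ty":-0.04,"tz":-0.04,"jaw":0.3},{"ax":0,"ay":0,"az":0,"tx":0.22,"ty":-0.04,"tz":-0.05,"jaw":0.3},{"ax":0,"ay":0,"az":0,"tx":0.22,"ty":-0.04,"tz":-0.05,"jaw":0.3},{"ax":0,"ay":0,"az":0,"tx":0.22,"ty":-0.04,"tz":-0.05,"jaw":0.3}]' >/dev/null
python3 -m crank '[{"ax":0,"ay":0,"az":0,"tx":0,"ty":0,"tz":0,"jaw":0.3},{"ax":0,"ay":0,"az":0,"tx":0,"ty":0,"tz":0,"jaw":0.3},{"ax":0,"ay":0,"az":0,"tx":0,"ty":0,"tz":0,"jaw":0.3}]'
python3 - <<'E'
from h import *
i,d,c,C=cap("wrist"); W=cloud(d,c,C); save("w7",i); np.save("w7.npy",W)
E
```

```text
clock: 39.57
eef_pos: [0.5173, -0.2466, 0.0014]
ee_rot: [0.0, 0.676, 0.737, 0.0]
contact_force: [0.4, 0.1, -0.2]
grip_width: 0.5
finger_force: 0.0
clock: 40.48
eef_pos: [0.5576, -0.1427, 0.2508]
ee_rot: [-0.0, 0.676, 0.737, -0.0]
contact_force: [-0.5, -0.5, 0.2]
grip_width: 0.701
finger_force: 0.0
block [ 0.5187 -0.2572] [np.float64(52.6), np.float64(190.1)] [-0.152  0.988]
 bore 12 [ 0.5076 -0.185 ]
 bore 16 [ 0.5119 -0.2127]
 bore 20 [ 0.5169 -0.2453]
 bore 24 [ 0.5223 -0.2809]
 bore 28 [ 0.5285 -0.3214]
punch in block [ 0.5087 -0.1842] [np.float64(10.2), np.float64(11.1)] 0.0594
punch in block [ 0.5113 -0.2121] [np.float64(14.4), np.float64(15.4)] 0.0593
punch in block [ 0.5172 -0.2442] [np.float64(18.6), np.float64(20.1)] 0.0594
punch in block [ 0.5219 -0.2802] [np.float64(23.1), np.float64(24.0)] 0.0593
punch in block [ 0.5276 -0.319 ] [np.float64(26.5), np.float64(27.5)] 0.0594
scene block 589 [ 0.5204 -0.221   0.0297] [ 0.5144 -0.2256] [np.float64(57.0), np.float64(130.4)] [-0.144  0.99 ]
[[-8.580e-02  9.963e-01 -3.300e-03  5.568e-01]
 [ 9.963e-01  8.580e-02  8.000e-04 -1.431e-01]
 [ 1.100e-03 -3.200e-03 -1.000e+00  2.495e-01]]
clock: 41.5
eef_pos: [0.4989, 0.0716, 0.3002]
ee_rot: [-0.001, 0.677, 0.736, -0.001]
contact_force: [0.1, 0.9, 0.2]
grip_width: 0.701
finger_force: 0.0
```

View pics/w7.png

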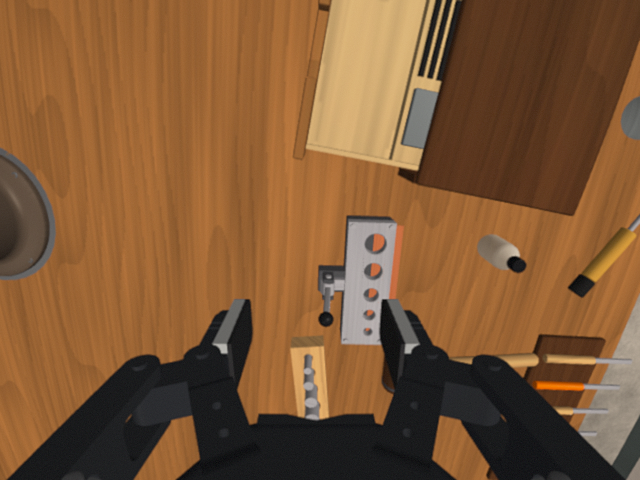

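All five punches read seated, with tops at 59.3 mm. The drawer is at 295–440 × 0–170 in this view. I'll measure its front.

Run:
```python
from h import *
W=np.load("w7.npy")
for n,z0,z1,x,y in(("front top",.074,.086,(.38,.56),(.08,.45)),("floor",.012,.02,(.42,.66),(.1,.42)),("chest",.088,.1,(.5,.9),(.05,.5))):
    for m in comps(W,z0,z1,100,x,y):
        c,s,l,z=rectW(W,m); P=W[m]; bx=cv2.boxPoints(cv2.minAreaRect(P[:,:2].astype(np.float32)*1000)); print(n,m.sum(),c.round(4),s,l.round(3),z.round(4),bx.round(0).tolist())
S=np.load("scene0.npy"); m=(S[...,2]>.074)&(S[...,2]<.086)&(S[...,0]>.4)&(S[...,0]<.54)&(S[...,1]>.1)&(S[...,1]<.4); c,s,l,z=rectW(S,m); print("scene front",c,s,l,z,cv2.boxPoints(cv2.minAreaRect(S[m][:,:2].astype(np.float32)*1000)).round(0).tolist())
```

```text
front top 903 [0.4777 0.1657] [np.float64(12.2), np.float64(87.4)] [0.096 0.995] 0.0795 [[467.0, 123.0], [480.0, 122.0], [488.0, 209.0], [476.0, 210.0]]
floor 13695 [0.5455 0.2275] [np.float64(111.3), np.float64(190.4)] [0.098 0.995] 0.0157 [[481.0, 138.0], [592.0, 127.0], [610.0, 317.0], [500.0, 328.0]]
floor 344 [0.6261 0.2305] [np.float64(25.4), np.float64(34.1)] [-0.997  0.079] 0.0157 [[608.0, 219.0], [642.0, 216.0], [644.0, 242.0], [610.0, 245.0]]
floor 413 [0.617  0.1357] [np.float64(21.5), np.float64(34.3)] [-0.996  0.09 ] 0.0155 [[599.0, 127.0], [633.0, 124.0], [635.0, 145.0], [601.0, 148.0]]
chest 35864 [0.7202 0.2137] [np.float64(201.2), np.float64(235.1)] [0.098 0.995] 0.0934 [[609.0, 107.0], [809.0, 87.0], [832.0, 321.0], [632.0, 341.0]]
scene front [0.48496304 0.24679742] [np.float64(22.0), np.float64(242.3)] [0.10567718 0.9944005 ] 0.07967530010588353 [[461.0, 127.0], [483.0, 125.0], [509.0, 366.0], [487.0, 368.0]]
```

```bash
python3 -m crank '[{"ax":0,"ay":0,"az":0,"tx":-0.04,"ty":0,"tz":0,"jaw":0.15},{"ax":0,"ay":0,"az":0,"tx":-0.08,"ty":0,"tz":0.01,"jaw":0.15},{"ax":0,"ay":0,"az":0,"tx":-0.12,"ty":0,"tz":0.02,"jaw":0.15},{"ax":0,"ay":0,"az":0,"tx":-0.16,"ty":0,"tz":0.03,"jaw":0.15},{"ax":0,"ay":0,"az":0,"tx":-0.2,"ty":-0.002,"tz":0.04,"jaw":0.15},{"ax":0,"ay":0,"az":0,"tx":-0.24,"ty":-0.004,"tz":0.05,"jaw":0.15},{"ax":0,"ay":0,"az":0,"tx":-0.28,"ty":-0.006,"tz":0.06,"jaw":0.15},{"ax":0,"ay":0,"az":0,"tx":-0.3,"ty":-0.0075,"tz":0.08,"jaw":0.15}]' >/dev/null
python3 -m crank '[{"ax":0,"ay":0,"az":-0.134,"tx":-0.03,"ty":0,"tz":0.03,"jaw":0.15},{"ax":0,"ay":0,"az":-0.134,"tx":-0.042,"ty":0,"tz":0.06,"jaw":0.15},{"ax":0,"ay":0,"az":-0.134,"tx":-0.042,"ty":0,"tz":0.09,"jaw":0.15},{"ax":0,"ay":0,"az":-0.134,"tx":-0.042,"ty":0,"tz":0.12,"jaw":0.15},{"ax":0,"ay":0,"az":-0.134,"tx":-0.042,"ty":0,"tz":0.145,"jaw":0.15},{"ax":0,"ay":0,"az":-0.134,"tx":-0.042,"ty":0,"tz":0.145,"jaw":0.15},{"ax":0,"ay":0,"az":-0.134,"tx":-0.042,"ty":0,"tz":0.145,"jaw":0.15},{"ax":0,"ay":0,"az":-0.134,"tx":-0.042,"ty":0,"tz":0.145,"jaw":0.15}]'
python3 - <<'E'
from h import *
i,d,c,C=cap("wrist"); W=cloud(d,c,C); save("w8",i)
for m in comps(W,.052,.068,50,(.4,.6),(-.4,-.15)):
    c,s,_,z=rectW(W,m); print("punch in block",c.round(4),s,z.round(4))
T=tool(); print(rel([.5208,-.2698,-.029]).round(4),T.round(4)[:3])
E
```

```text
clock: 42.88
eef_pos: [0.5223, -0.2693, 0.0777]
ee_rot: [0.001, 0.651, 0.759, 0.0]
contact_force: [0.4, 0.3, 0.4]
grip_width: 0.848
finger_force: 0.0
punch in block [ 0.5079 -0.1853] [np.float64(11.3), np.float64(11.3)] 0.0596
punch in block [ 0.5114 -0.2126] [np.float64(15.2), np.float64(15.4)] 0.0595
punch in block [ 0.5178 -0.2449] [np.float64(19.1), np.float64(19.8)] 0.0594
punch in block [ 0.5222 -0.2804] [np.float64(23.3), np.float64(24.1)] 0.0594
punch in block [ 0.5283 -0.3201] [np.float64(27.5), np.float64(27.9)] 0.0594
[ 0.0004 -0.0026  0.1076] [[-0.153   0.9882  0.0033  0.5231]
 [ 0.9882  0.153  -0.0021 -0.2696]
 [-0.0026  0.0029 -1.      0.0786]]
```

View pics/w8.png

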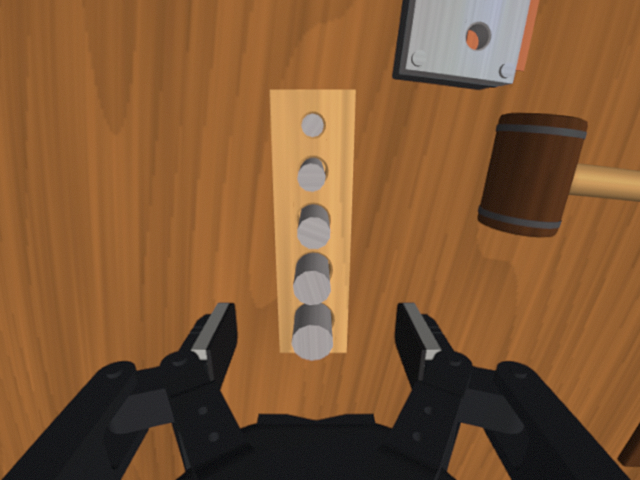

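The view shows the block centred between the fingers (280–355 × 90–353) with all five punches in. Now descending to grasp it.

```bash
python3 -m crank '[{"ax":0,"ay":0,"az":0,"tx":0,"ty":-0.002,"tz":0.03,"jaw":0.15},{"ax":0,"ay":0,"az":0,"tx":0,"ty":-0.002,"tz":0.06,"jaw":0.15},{"ax":0,"ay":0,"az":0,"tx":0,"ty":-0.002,"tz":0.08,"jaw":0.15},{"ax":0,"ay":0,"az":0,"tx":0,"ty":-0.002,"tz":0.09,"jaw":0.15},{"ax":0,"ay":0,"az":0,"tx":0,"ty":-0.002,"tz":0.09,"jaw":0.15},{"ax":0,"ay":0,"az":0,"tx":0,"ty":-0.002,"tz":0.09,"jaw":0.15}]'
```

```text
clock: 43.43
eef_pos: [0.5208, -0.2693, -0.0121]
ee_rot: [0.001, 0.651, 0.759, 0.0]
contact_force: [1.1, 0.2, 0.1]
grip_width: 0.847
finger_force: 0.0
```

```bash
python3 -m crank '[{"ax":0,"ay":0,"az":0,"tx":0,"ty":0,"tz":0.006,"jaw":0.15},{"ax":0,"ay":0,"az":0,"tx":0,"ty":0,"tz":0.012,"jaw":0.15},{"ax":0,"ay":0,"az":0,"tx":0,"ty":0,"tz":0.017,"jaw":0.15},{"ax":0,"ay":0,"az":0,"tx":0,"ty":0,"tz":0.017,"jaw":0.15},{"ax":0,"ay":0,"az":0,"tx":0,"ty":0,"tz":0.017,"jaw":0.15}]'
python3 - <<'E'
from h import *
T=tool(); print(T[:3,3].round(4)); i,d,c,C=cap("wrist"); W=cloud(d,c,C); t=(W-T[:3,3])@T[:3,:3]
m=(abs(t[...,1])>.03)&(abs(t[...,1])<.05)&(abs(t[...,0])<.02)&(W[...,2]>.005); m[:270]=0
print("lowest finger z",np.nanpercentile(W[m][:,2],[0,1,5]).round(4))
E
```

```text
clock: 43.85
eef_pos: [0.5193, -0.2684, -0.0307]
ee_rot: [-0.0, 0.651, 0.759, -0.0]
contact_force: [-0.4, 0.5, -1.1]
grip_width: 0.851
finger_force: 0.0
[ 0.5193 -0.2684 -0.0307]
lowest finger z [0.0068 0.0106 0.0162]
```

```bash
python3 -m crank '[{"ax":0,"ay":0,"az":0,"tx":0,"ty":0,"tz":0,"jaw":0.3},{"ax":0,"ay":0,"az":0,"tx":0,"ty":0,"tz":0,"jaw":1},{"ax":0,"ay":0,"az":0,"tx":0,"ty":0,"tz":0,"jaw":1},{"ax":0,"ay":0,"az":0,"tx":0,"ty":0,"tz":0,"jaw":1},{"ax":0,"ay":0,"az":0,"tx":0,"ty":0,"tz":0,"jaw":1}]' 100
python3 -m crank '[{"ax":0,"ay":0,"az":0,"tx":0,"ty":0,"tz":-0.01,"jaw":1},{"ax":0,"ay":0,"az":0,"tx":0,"ty":0,"tz":-0.02,"jaw":1},{"ax":0,"ay":0,"az":0,"tx":0,"ty":0,"tz":-0.03,"jaw":1},{"ax":0,"ay":0,"az":0,"tx":0,"ty":0,"tz":-0.03,"jaw":1},{"ax":0,"ay":0,"az":0,"tx":0,"ty":0,"tz":-0.03,"jaw":1}]'
python3 - <<'E'
from h import *
i,d,c,C=cap("wrist"); W=cloud(d,c,C); T=tool()
m=max(comps(W,.045,.072,300,(.4,.6),(-.4,-.1)),key=lambda m:m.sum()); P=W[m]
pl=np.linalg.lstsq(np.c_[P[:,:2],np.ones(len(P))],P[:,2],rcond=None)[0]; print("block top slope",pl.round(4)); c,s,l,z=rectW(W,m); print(c.round(4),s,l.round(3),z); 
t=(P-T[:3,3])@T[:3,:3]; print(T[:3,3].round(4)); print("heights p",[ (rectW(W,q)[0].round(4),rectW(W,q)[3].round(4)) for q in comps(W,.075,.11,50,(.4,.6),(-.4,-.1))])
E
```

```text
clock: 44.32
eef_pos: [0.5203, -0.2687, -0.0297]
ee_rot: [0.001, 0.651, 0.759, 0.0]
contact_force: [0.1, 1.4, 4.5]
grip_width: 0.593
finger_force: 106.2
clock: 44.73
eef_pos: [0.5199, -0.2689, 0.0001]
ee_rot: [0.001, 0.651, 0.759, 0.0]
contact_force: [-0.3, 0.1, -8.6]
grip_width: 0.591
finger_force: 106.5
block top slope [-0.0004 -0.0108  0.0575]
[ 0.5154 -0.2333] [np.float64(77.9), np.float64(140.4)] [-0.152  0.988] 0.05936997940560519
[ 5.193e-01 -2.686e-01 -5.000e-04]
heights p [(array([ 0.5074, -0.1851]), np.float64(0.0894)), (array([ 0.511 , -0.2125]), np.float64(0.0893)), (array([ 0.5178, -0.2451]), np.float64(0.0891)), (array([ 0.4833, -0.2718]), np.float64(0.0944)), (array([ 0.5575, -0.2604]), np.float64(0.0945)), (array([ 0.5209, -0.2667]), np.float64(0.0899))]
```

```bash
python3 -m crank '[{"ax":0,"ay":0,"az":0,"tx":0,"ty":0,"tz":-0.02,"jaw":1},{"ax":0,"ay":0,"az":0,"tx":0,"ty":0,"tz":-0.045,"jaw":1},{"ax":0,"ay":0,"az":0,"tx":0,"ty":0,"tz":-0.07,"jaw":1},{"ax":0,"ay":0,"az":0,"tx":0,"ty":0,"tz":-0.095,"jaw":1},{"ax":0,"ay":0,"az":0,"tx":0,"ty":0,"tz":-0.12,"jaw":1},{"ax":0,"ay":0,"az":0,"tx":0,"ty":0,"tz":-0.14,"jaw":1},{"ax":0,"ay":0,"az":0,"tx":0,"ty":0,"tz":-0.15,"jaw":1},{"ax":0,"ay":0,"az":0,"tx":0,"ty":0,"tz":-0.15,"jaw":1}]'
python3 -m crank '[{"ax":0,"ay":0,"az":0,"tx":0.015,"ty":0.003,"tz":0,"jaw":1},{"ax":0,"ay":0,"az":0,"tx":0.04,"ty":0.008,"tz":0,"jaw":1},{"ax":0,"ay":0,"az":0,"tx":0.065,"ty":0.013,"tz":0,"jaw":1},{"ax":0,"ay":0,"az":0,"tx":0.09,"ty":0.018,"tz":0,"jaw":1},{"ax":0,"ay":0,"az":0,"tx":0.115,"ty":0.023,"tz":0,"jaw":1},{"ax":0,"ay":0,"az":0,"tx":0.14,"ty":0.028,"tz":0,"jaw":1},{"ax":0,"ay":0,"az":0,"tx":0.165,"ty":0.034,"tz":0,"jaw":1},{"ax":0,"ay":0,"az":0,"tx":0.185,"ty":0.038,"tz":0,"jaw":1}]' >/dev/null
python3 -m crank '[{"ax":0,"ay":0,"az":0.06,"tx":0.025,"ty":0.005,"tz":0,"jaw":1},{"ax":0,"ay":0,"az":0.12,"tx":0.05,"ty":0.01,"tz":0,"jaw":1},{"ax":0,"ay":0,"az":0.18,"tx":0.075,"ty":0.015,"tz":0,"jaw":1},{"ax":0,"ay":0,"az":0.24,"tx":0.1,"ty":0.02,"tz":0,"jaw":1},{"ax":0,"ay":0,"az":0.3,"tx":0.125,"ty":0.026,"tz":0,"jaw":1},{"ax":0,"ay":0,"az":0.36,"tx":0.15,"ty":0.031,"tz":0,"jaw":1},{"ax":0,"ay":0,"az":0.42,"tx":0.175,"ty":0.036,"tz":0,"jaw":1},{"ax":0,"ay":0,"az":0.5,"tx":0.195,"ty":0.04,"tz":0,"jaw":1}]'
python3 - <<'E'
from h import *
print(rel([.5446,.2266,.11]).round(4),tool().round(4)[:3])
E
```

```text
clock: 45.45
eef_pos: [0.5211, -0.2696, 0.152]
ee_rot: [0.003, 0.651, 0.759, 0.0]
contact_force: [0.8, 0.4, -8.3]
grip_width: 0.59
finger_force: 108.5
clock: 46.78
eef_pos: [0.5357, 0.1209, 0.1465]
ee_rot: [-0.002, 0.741, 0.672, -0.002]
contact_force: [-0.2, -0.9, -9.4]
grip_width: 0.589
finger_force: 108.4
[ 0.1061 -0.0012  0.0365] [[ 9.690e-02  9.953e-01 -5.200e-03  5.357e-01]
 [ 9.953e-01 -9.690e-02  3.000e-04  1.209e-01]
 [-2.000e-04 -5.200e-03 -1.000e+00  1.465e-01]]
```

```bash
python3 -m crank '[{"ax":0,"ay":0,"az":0,"tx":0.025,"ty":0,"tz":0,"jaw":1},{"ax":0,"ay":0,"az":0,"tx":0.05,"ty":0,"tz":0,"jaw":1},{"ax":0,"ay":0,"az":0,"tx":0.075,"ty":0,"tz":0,"jaw":1},{"ax":0,"ay":0,"az":0,"tx":0.095,"ty":-0.001,"tz":0,"jaw":1},{"ax":0,"ay":0,"az":0,"tx":0.105,"ty":-0.001,"tz":0,"jaw":1},{"ax":0,"ay":0,"az":0,"tx":0.105,"ty":-0.001,"tz":0,"jaw":1},{"ax":0,"ay":0,"az":0,"tx":0.105,"ty":-0.001,"tz":0,"jaw":1},{"ax":0,"ay":0,"az":0,"tx":0.105,"ty":-0.001,"tz":0,"jaw":1}]'
python3 - <<'E'
from h import *
print(rel([.5446,.2266,-.0127]).round(4),tool().round(4)[:3,2])
S=cap("scene"); W=cloud(*S[1:]); save("sc2",S[0])
for n,a,b in(("front",.074,.086),):
    m=(W[...,2]>a)&(W[...,2]<b)&(W[...,0]>.4)&(W[...,0]<.53)&(W[...,1]>.1)&(W[...,1]<.4)
    if m.sum()>20: print(rectW(W,m))
E
```

```text
clock: 47.45
eef_pos: [0.5461, 0.2223, 0.1479]
ee_rot: [-0.0, 0.74, 0.672, -0.002]
contact_force: [-0.3, 0.3, -9.8]
grip_width: 0.589
finger_force: 108.4
[ 0.0045 -0.0015  0.1606] [-0.003  -0.0019 -1.    ]
(array([0.48657181, 0.24675699]), [np.float64(20.2), np.float64(242.9)], array([0.09900427, 0.99508697], dtype=float32), np.float64(0.07997567848799247))
```

```bash
python3 -m crank '[{"ax":0,"ay":0,"az":0,"tx":0.004,"ty":-0.0015,"tz":0.02,"jaw":1},{"ax":0,"ay":0,"az":0,"tx":0.004,"ty":-0.0015,"tz":0.045,"jaw":1},{"ax":0,"ay":0,"az":0,"tx":0.004,"ty":-0.0015,"tz":0.07,"jaw":1},{"ax":0,"ay":0,"az":0,"tx":0.004,"ty":-0.0015,"tz":0.095,"jaw":1},{"ax":0,"ay":0,"az":0,"tx":0.004,"ty":-0.0015,"tz":0.115,"jaw":1},{"ax":0,"ay":0,"az":0,"tx":0.004,"ty":-0.0015,"tz":0.125,"jaw":1},{"ax":0,"ay":0,"az":0,"tx":0.004,"ty":-0.0015,"tz":0.125,"jaw":1},{"ax":0,"ay":0,"az":0,"tx":0.004,"ty":-0.0015,"tz":0.125,"jaw":1}]'
python3 - <<'E'
from h import *
print(rel([.5446,.2266,-.0127]).round(4),tool().round(4)[:3,2])
E
```

```text
clock: 48.17
eef_pos: [0.5463, 0.2269, 0.0244]
ee_rot: [-0.0, 0.741, 0.672, -0.0]
contact_force: [0.4, 0.2, -8.5]
grip_width: 0.589
finger_force: 108.4
[-0.0004 -0.0016  0.0371] [-8.e-04 -4.e-04 -1.e+00]
```

```bash
python3 -m crank '[{"ax":0,"ay":0,"az":0,"tx":0,"ty":-0.001,"tz":0.01,"jaw":1},{"ax":0,"ay":0,"az":0,"tx":0,"ty":-0.001,"tz":0.02,"jaw":1},{"ax":0,"ay":0,"az":0,"tx":0,"ty":-0.001,"tz":0.028,"jaw":1},{"ax":0,"ay":0,"az":0,"tx":0,"ty":-0.001,"tz":0.033,"jaw":1},{"ax":0,"ay":0,"az":0,"tx":0,"ty":-0.001,"tz":0.036,"jaw":1},{"ax":0,"ay":0,"az":0,"tx":0,"ty":-0.001,"tz":0.0365,"jaw":1},{"ax":0,"ay":0,"az":0,"tx":0,"ty":-0.001,"tz":0.0365,"jaw":1}]'
```

```text
clock: 48.75
eef_pos: [0.5451, 0.2277, -0.0123]
ee_rot: [-0.0, 0.74, 0.672, -0.0]
contact_force: [-0.4, -0.1, -8.9]
grip_width: 0.593
finger_force: 108.4
```

```bash
python3 -m crank '[{"ax":0,"ay":0,"az":0,"tx":0,"ty":0,"tz":0.001,"jaw":1},{"ax":0,"ay":0,"az":0,"tx":0,"ty":0,"tz":0.0017,"jaw":1},{"ax":0,"ay":0,"az":0,"tx":0,"ty":0,"tz":0.0017,"jaw":1},{"ax":0,"ay":0,"az":0,"tx":0,"ty":0,"tz":0.0017,"jaw":1}]'
python3 -m crank '[{"ax":0,"ay":0,"az":0,"tx":0,"ty":0,"tz":0,"jaw":0.3},{"ax":0,"ay":0,"az":0,"tx":0,"ty":0,"tz":0,"jaw":0.25},{"ax":0,"ay":0,"az":0,"tx":0,"ty":0,"tz":0,"jaw":0.22},{"ax":0,"ay":0,"az":0,"tx":0,"ty":0,"tz":0,"jaw":0.22},{"ax":0,"ay":0,"az":0,"tx":0,"ty":0,"tz":0,"jaw":0.22}]'
python3 -m crank '[{"ax":0,"ay":0,"az":0,"tx":0,"ty":0,"tz":-0.01,"jaw":0.22},{"ax":0,"ay":0,"az":0,"tx":0,"ty":0,"tz":-0.03,"jaw":0.22},{"ax":0,"ay":0,"az":0,"tx":0,"ty":0,"tz":-0.06,"jaw":0.22},{"ax":0,"ay":0,"az":0,"tx":0,"ty":0,"tz":-0.1,"jaw":0.22},{"ax":0,"ay":0,"az":0,"tx":-0.02,"ty":0,"tz":-0.13,"jaw":0.22},{"ax":0,"ay":0,"az":0,"tx":-0.06,"ty":-0.02,"tz":-0.16,"jaw":0.22},{"ax":0,"ay":0,"az":0,"tx":-0.1,"ty":-0.04,"tz":-0.2,"jaw":0.22},{"ax":0,"ay":0,"az":0,"tx":-0.13,"ty":-0.05,"tz":-0.24,"jaw":0.22}]'
python3 -m crank '[{"ax":0,"ay":0,"az":0,"tx":0,"ty":0,"tz":0,"jaw":0.5},{"ax":0,"ay":0,"az":0,"tx":0,"ty":0,"tz":0,"jaw":1},{"ax":0,"ay":0,"az":0,"tx":0,"ty":0,"tz":0,"jaw":1},{"ax":0,"ay":0,"az":0,"tx":0,"ty":0,"tz":0,"jaw":1}]'
python3 - <<'E'
from h import *
i,d,c,C=cap("wrist"); W=cloud(d,c,C); save("w9",i); np.save("w9.npy",W); print(tool().round(4)[:3])
for n,z0,z1,x,y in(("front top",.0775,.086,(.44,.52),(.1,.4)),("block",.04,.052,(.48,.62),(.1,.4)),("punch",.07,.0775,(.52,.6),(.12,.36))):
    for m in comps(W,z0,z1,40,x,y):
        c,s,l,z=rectW(W,m); print(n,m.sum(),c.round(4),s,l.round(3),z.round(4))
E
```

```text
clock: 49.08
eef_pos: [0.5455, 0.2278, -0.0135]
ee_rot: [0.0, 0.74, 0.672, 0.0]
contact_force: [-0.5, 0.1, -9.1]
grip_width: 0.589
finger_force: 108.4
clock: 49.5
eef_pos: [0.5465, 0.2281, -0.0125]
ee_rot: [0.001, 0.74, 0.672, 0.001]
contact_force: [-0.0, -0.1, 0.2]
grip_width: 0.779
finger_force: 0.0
clock: 50.17
eef_pos: [0.493, 0.1254, 0.1983]
ee_rot: [-0.0, 0.74, 0.673, -0.001]
contact_force: [0.8, -0.4, -0.3]
grip_width: 0.778
finger_force: 0.0
clock: 50.5
eef_pos: [0.4946, 0.1271, 0.1963]
ee_rot: [-0.001, 0.74, 0.673, -0.001]
contact_force: [-0.3, -0.1, -1.1]
grip_width: 0.221
finger_force: 0.0
[[ 9.510e-02  9.955e-01 -2.600e-03  4.944e-01]
 [ 9.955e-01 -9.510e-02 -2.000e-04  1.272e-01]
 [-4.000e-04 -2.600e-03 -1.000e+00  1.959e-01]]
front top 635 [0.4907 0.2928] [np.float64(12.3), np.float64(27.1)] [0.078 0.997] 0.0795
front top 1362 [0.4778 0.1661] [np.float64(12.0), np.float64(86.3)] [0.098 0.995] 0.0794
block 8399 [0.5463 0.2295] [np.float64(52.6), np.float64(166.9)] [0.098 0.995] 0.0455
block 59 [0.6122 0.1146] [np.float64(6.7), np.float64(13.4)] [0.778 0.628] 0.0462
punch 377 [0.5513 0.2841] [np.float64(15.0), np.float64(15.5)] [0.29  0.957] 0.0755
punch 524 [0.5478 0.251 ] [np.float64(18.6), np.float64(20.0)] [-0.996  0.086] 0.0755
punch 662 [0.5447 0.215 ] [np.float64(22.1), np.float64(23.2)] [-0.996  0.09 ] 0.0755
punch 804 [0.5407 0.1745] [np.float64(26.7), np.float64(27.1)] [-0.665  0.747] 0.0755
```

View pics/w9.png

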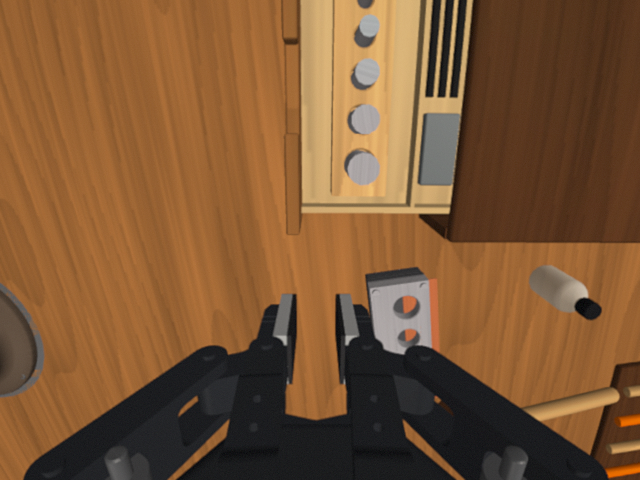

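The view shows the loaded block flat in the compartment (333–385 × 0–195), with block top at 45.5 mm and punch tops at 75.5 mm. I'll shut and turn the fingers, then push the drawer front at its middle below the notch.

```bash
python3 -m crank '[{"ax":0,"ay":0,"az":0.2,"tx":0.02,"ty":-0.02,"tz":0,"jaw":1},{"ax":0,"ay":0,"az":0.4,"tx":0.045,"ty":-0.04,"tz":0,"jaw":1},{"ax":0,"ay":0,"az":0.6,"tx":0.07,"ty":-0.055,"tz":0,"jaw":1},{"ax":0,"ay":0,"az":0.8,"tx":0.1,"ty":-0.0714,"tz":0,"jaw":1},{"ax":0,"ay":0,"az":1,"tx":0.116,"ty":-0.0714,"tz":0,"jaw":1},{"ax":0,"ay":0,"az":1,"tx":0.116,"ty":-0.0714,"tz":0,"jaw":1}]' >/dev/null
python3 -m crank '[{"ax":0,"ay":0,"az":0.25,"tx":0,"ty":0,"tz":0,"jaw":1},{"ax":0,"ay":0,"az":0.5,"tx":0,"ty":0,"tz":0,"jaw":1},{"ax":0,"ay":0,"az":0.75,"tx":0,"ty":0,"tz":0,"jaw":1},{"ax":0,"ay":0,"az":1,"tx":0,"ty":0,"tz":0,"jaw":1},{"ax":0,"ay":0,"az":1,"tx":0,"ty":0,"tz":0,"jaw":1}]' >/dev/null
python3 -m crank '[{"ax":0,"ay":0,"az":0.25,"tx":0,"ty":0,"tz":0,"jaw":1},{"ax":0,"ay":0,"az":0.5,"tx":0,"ty":0,"tz":0,"jaw":1},{"ax":0,"ay":0,"az":0.75,"tx":0,"ty":0,"tz":0,"jaw":1},{"ax":0,"ay":0,"az":1,"tx":0,"ty":0,"tz":0,"jaw":1},{"ax":0,"ay":0,"az":1,"tx":0,"ty":0,"tz":0,"jaw":1}]' >/dev/null
python3 -m crank '[{"ax":0,"ay":0,"az":0.14,"tx":0,"ty":0,"tz":0,"jaw":1},{"ax":0,"ay":0,"az":0.14,"tx":0,"ty":0,"tz":0,"jaw":1},{"ax":0,"ay":0,"az":0.14,"tx":0,"ty":0,"tz":0,"jaw":1},{"ax":0,"ay":0,"az":0.14,"tx":0,"ty":0,"tz":0,"jaw":1}]'
python3 - <<'E'
from h import *
print(rel([.4343,.2493,.008]).round(4),tool().round(4)[:3])
E
```

```text
clock: 52.22
eef_pos: [0.4352, 0.2488, 0.197]
ee_rot: [0.0, 0.999, -0.046, -0.0]
contact_force: [-0.4, -0.2, 1.5]
grip_width: 0.0
finger_force: 0.0
[-0.0009 -0.0005  0.189 ] [[ 9.958e-01 -9.110e-02 -5.000e-04  4.352e-01]
 [-9.110e-02 -9.958e-01 -4.000e-04  2.488e-01]
 [-5.000e-04  4.000e-04 -1.000e+00  1.970e-01]]
```

```bash
python3 -m crank '[{"ax":0,"ay":0,"az":0,"tx":0,"ty":0,"tz":0.03,"jaw":1},{"ax":0,"ay":0,"az":0,"tx":0,"ty":0,"tz":0.065,"jaw":1},{"ax":0,"ay":0,"az":0,"tx":0,"ty":0,"tz":0.1,"jaw":1},{"ax":0,"ay":0,"az":0,"tx":0,"ty":0,"tz":0.135,"jaw":1},{"ax":0,"ay":0,"az":0,"tx":0,"ty":0,"tz":0.17,"jaw":1},{"ax":0,"ay":0,"az":0,"tx":0,"ty":0,"tz":0.189,"jaw":1},{"ax":0,"ay":0,"az":0,"tx":0,"ty":0,"tz":0.189,"jaw":1}]'
python3 -m crank '[{"ax":0,"ay":0,"az":0,"tx":0.01,"ty":0,"tz":0,"jaw":1},{"ax":0,"ay":0,"az":0,"tx":0.02,"ty":0,"tz":0,"jaw":1},{"ax":0,"ay":0,"az":0,"tx":0.03,"ty":0,"tz":0,"jaw":1},{"ax":0,"ay":0,"az":0,"tx":0.036,"ty":0,"tz":0,"jaw":1},{"ax":0,"ay":0,"az":0,"tx":0.042,"ty":0,"tz":0,"jaw":1},{"ax":0,"ay":0,"az":0,"tx":0.048,"ty":0,"tz":0,"jaw":1},{"ax":0,"ay":0,"az":0,"tx":0.054,"ty":0,"tz":0,"jaw":1},{"ax":0,"ay":0,"az":0,"tx":0.06,"ty":0,"tz":0,"jaw":1}]'
```

```text
clock: 52.8
eef_pos: [0.4306, 0.2467, 0.0036]
ee_rot: [0.002, 0.999, -0.046, -0.005]
contact_force: [-1.7, -0.6, -0.5]
grip_width: 0.002
finger_force: 0.0
clock: 53.47
eef_pos: [0.4956, 0.2432, 0.0086]
ee_rot: [-0.0, 0.999, -0.048, 0.0]
contact_force: [-0.6, 1.2, 1.3]
grip_width: 0.005
finger_force: 0.7
```

```bash
python3 -m crank '[{"ax":0,"ay":0,"az":0,"tx":0.01,"ty":0,"tz":0,"jaw":1},{"ax":0,"ay":0,"az":0,"tx":0.02,"ty":0,"tz":0,"jaw":1},{"ax":0,"ay":0,"az":0,"tx":0.03,"ty":0,"tz":0,"jaw":1},{"ax":0,"ay":0,"az":0,"tx":0.04,"ty":0,"tz":0,"jaw":1},{"ax":0,"ay":0,"az":0,"tx":0.05,"ty":0,"tz":0,"jaw":1},{"ax":0,"ay":0,"az":0,"tx":0.06,"ty":0,"tz":0,"jaw":1},{"ax":0,"ay":0,"az":0,"tx":0.068,"ty":0,"tz":0,"jaw":1},{"ax":0,"ay":0,"az":0,"tx":0.075,"ty":0,"tz":0,"jaw":1}]'
python3 -m crank '[{"ax":0,"ay":0,"az":0,"tx":0.003,"ty":0,"tz":0,"jaw":1},{"ax":0,"ay":0,"az":0,"tx":0.006,"ty":0,"tz":0,"jaw":1},{"ax":0,"ay":0,"az":0,"tx":0.009,"ty":0,"tz":0,"jaw":1},{"ax":0,"ay":0,"az":0,"tx":0.012,"ty":0,"tz":0,"jaw":1},{"ax":0,"ay":0,"az":0,"tx":0.012,"ty":0,"tz":0,"jaw":1}]'
python3 - <<'E'
from h import *
T=tool(); x=np.array([.995,-.098]); print("s",((T[:2,3]-[.4791,.2449])@x).round(4))
i,d,c,C=cap("scene"); W=cloud(d,c,C)
m=(W[...,2]>.074)&(W[...,2]<.086)&(W[...,0]>.4)&(W[...,0]<.65)&(W[...,1]>.1)&(W[...,1]<.4)
P=W[m]; s=(P[:,:2]-[.4791,.2449])@x; print(np.percentile(s,[1,5,50,95]).round(4),len(s))
E
```

```text
clock: 54.13
eef_pos: [0.571, 0.236, 0.0082]
ee_rot: [-0.0, 0.999, -0.048, 0.0]
contact_force: [-1.5, -0.2, 1.2]
grip_width: 0.003
finger_force: 0.7
clock: 54.55
eef_pos: [0.5824, 0.2351, 0.0085]
ee_rot: [-0.0, 0.999, -0.047, 0.001]
contact_force: [0.0, -0.1, -0.7]
grip_width: -0.001
finger_force: 0.0
s 0.1038
[0.1043 0.112  0.1216 0.1278] 444
```

```bash
python3 -m crank '[{"ax":0,"ay":0,"az":0,"tx":0.002,"ty":0,"tz":0,"jaw":1},{"ax":0,"ay":0,"az":0,"tx":0.004,"ty":0,"tz":0,"jaw":1},{"ax":0,"ay":0,"az":0,"tx":0.006,"ty":0,"tz":0,"jaw":1},{"ax":0,"ay":0,"az":0,"tx":0.008,"ty":0,"tz":0,"jaw":1},{"ax":0,"ay":0,"az":0,"tx":0.008,"ty":0,"tz":0,"jaw":1}]'
python3 -m crank '[{"ax":0,"ay":0,"az":0,"tx":0.002,"ty":0,"tz":0,"jaw":1},{"ax":0,"ay":0,"az":0,"tx":0.004,"ty":0,"tz":0,"jaw":1},{"ax":0,"ay":0,"az":0,"tx":0.005,"ty":0,"tz":0,"jaw":1},{"ax":0,"ay":0,"az":0,"tx":0.005,"ty":0,"tz":0,"jaw":1}]'
python3 -m crank '[{"ax":0,"ay":0,"az":0,"tx":0.001,"ty":0,"tz":0,"jaw":1},{"ax":0,"ay":0,"az":0,"tx":0.002,"ty":0,"tz":0,"jaw":1},{"ax":0,"ay":0,"az":0,"tx":0.003,"ty":0,"tz":0,"jaw":1},{"ax":0,"ay":0,"az":0,"tx":0.003,"ty":0,"tz":0,"jaw":1}]'
python3 - <<'E'
from h import *
T=tool(); x=np.array([.995,-.098]); print("s",((T[:2,3]-[.4791,.2449])@x).round(4))
i,d,c,C=cap("scene"); W=cloud(d,c,C)
m=(W[...,2]>.074)&(W[...,2]<.086)&(W[...,0]>.4)&(W[...,0]<.65)&(W[...,1]>.1)&(W[...,1]<.4)
P=W[m]; s=(P[:,:2]-[.4791,.2449])@x; print(np.percentile(s,[1,5,50,95]).round(4),len(s))
E
```

```text
clock: 55.02
eef_pos: [0.5885, 0.2343, 0.0082]
ee_rot: [0.0, 0.999, -0.048, -0.001]
contact_force: [-4.3, 0.3, 2.6]
grip_width: -0.002
finger_force: 2.1
clock: 55.35
eef_pos: [0.5931, 0.2338, 0.0082]
ee_rot: [0.0, 0.999, -0.048, -0.001]
contact_force: [-4.8, 0.7, 3.4]
grip_width: -0.002
finger_force: 2.1
clock: 55.68
eef_pos: [0.5984, 0.2334, 0.0082]
ee_rot: [-0.0, 0.999, -0.048, 0.001]
contact_force: [-0.7, -0.1, -0.3]
grip_width: -0.002
finger_force: 0.5
s 0.1198
[0.1096 0.1128 0.1261 0.132 ] 40
```

```bash
python3 -m crank '[{"ax":0,"ay":0,"az":0,"tx":0.001,"ty":0,"tz":0,"jaw":1},{"ax":0,"ay":0,"az":0,"tx":0.001,"ty":0,"tz":0,"jaw":1},{"ax":0,"ay":0,"az":0,"tx":0.001,"ty":0,"tz":0,"jaw":1}]'
python3 -m crank '[{"ax":0,"ay":0,"az":0,"tx":-0.015,"ty":0,"tz":0,"jaw":1},{"ax":0,"ay":0,"az":0,"tx":-0.04,"ty":0,"tz":0,"jaw":1},{"ax":0,"ay":0,"az":0,"tx":-0.08,"ty":0,"tz":-0.02,"jaw":1},{"ax":0,"ay":0,"az":0,"tx":-0.12,"ty":0,"tz":-0.06,"jaw":1},{"ax":0,"ay":0,"az":0,"tx":-0.14,"ty":0.03,"tz":-0.1,"jaw":1},{"ax":0,"ay":0,"az":0,"tx":-0.14,"ty":0.05,"tz":-0.14,"jaw":1},{"ax":0,"ay":0,"az":0,"tx":-0.14,"ty":0.07,"tz":-0.18,"jaw":1},{"ax":0,"ay":0,"az":0,"tx":-0.14,"ty":0.07,"tz":-0.21,"jaw":1}]'
python3 -m crank '[{"ax":0,"ay":0,"az":0,"tx":0,"ty":0,"tz":0,"jaw":1},{"ax":0,"ay":0,"az":0,"tx":0,"ty":0,"tz":0,"jaw":1},{"ax":0,"ay":0,"az":0,"tx":0,"ty":0,"tz":0,"jaw":1},{"ax":0,"ay":0,"az":0,"tx":0,"ty":0,"tz":0,"jaw":1}]'
python3 - <<'E'
from h import *
i,d,c,C=cap("wrist"); W=cloud(d,c,C); save("w10",i); x=np.array([.995,-.098]); y=np.array([.098,.995])
def st(n,a,b):
    q=(W[...,:2]-[.4791,.2449]); s=q@x; t=q@y; m=(W[...,2]>a)&(W[...,2]<b)&(abs(t)<.115)&(s>.0)&(s<.3); print(n,m.sum(),np.nanpercentile(s[m],[0.5,2,50,98]).round(4))
st("front top",.076,.084); st("chest",.088,.1); st("front face",.03,.06)
m=(W[...,2]>.1)&(W[...,0]>.5)&(W[...,0]<.56)&(abs(W[...,1]+.05)<.03); print("lever top",W[m].max(0) if m.any() else None, m.sum())
E
```

```text
clock: 55.98
eef_pos: [0.5983, 0.2334, 0.0082]
ee_rot: [0.0, 0.999, -0.048, -0.0]
contact_force: [-2.9, 1.2, 0.8]
grip_width: 0.0
finger_force: 1.4
clock: 56.65
eef_pos: [0.4524, 0.1792, 0.2024]
ee_rot: [0.001, 0.999, -0.047, 0.0]
contact_force: [1.4, 0.7, 0.6]
grip_width: -0.001
finger_force: 0.0
clock: 56.98
eef_pos: [0.4529, 0.1808, 0.2]
ee_rot: [0.0, 0.999, -0.048, -0.001]
contact_force: [0.1, -0.2, -0.7]
grip_width: 0.002
finger_force: 0.0
front top 3556 [0.1308 0.131  0.1367 0.1429]
chest 6550 [0.1428 0.1431 0.1489 0.1569]
front face 3079 [0.1307 0.1308 0.1315 0.1501]
lever top [ 0.53003214 -0.04241731  0.13834211] 810
```

View pics/w10.png

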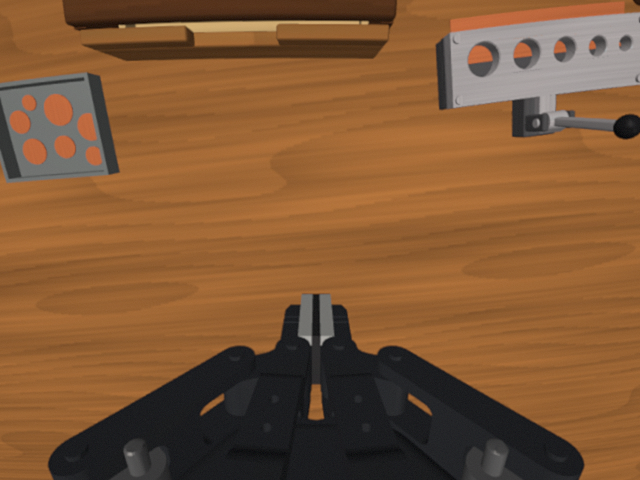

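The drawer front (80–390 × 20–58) sits flush with the chest face (142.9 against 142.8 mm). The lever is up, with its ball at (627,126) and its top at 138 mm. The tray is in place.

```bash
python3 -c "
from cell import r
print(r.close_job())"
```

```text
the job is handed in; nothing more can be done
None
```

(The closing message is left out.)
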